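# Turn the reversible tube block in the shaker clamp

### The arm

A 7-joint arm with a two-finger parallel gripper is mounted at the origin on the work surface. World frame = base frame: x ahead of the robot, y to its left, z up, the work surface at z = 0. Lengths are in m, angles in rad, forces in N, time in s.
With the tool pointing down it reaches from about 0.4 to 0.85 m from the base axis. Payload 4.4 kg.
Tool frame: the origin (TCP) lies on the centre line of the jaws, within the pads' length; the fingertips stand 19 mm ahead of it and the grasp point (between the pads) is the TCP (arm.nose_length is the distance from the TCP to the fingertips, in m); z points along the fingers, y is the line along which they close (so a half turn about z gives the same grasp; the last joint's range is limited). The gripper opens to 94 mm and grips with 3 to 60 N. Pads are 16 mm wide; open, the fingers measure 119 mm over their backs; the gripper's body (75 mm by 177 mm) begins 78 mm behind the grasp point.
Start: joints at [-1.175, 0.628, 0.038, 1.517, -0.027, 0.996, -0.02], TCP at [0.29, 0.582, 0.224] pointing down, gripper open.
Joint ranges: [-3.06, 3.06], [-0.37, 2.12], [-1.25, 1.32], [0.18, 2.47], [-1.1, 4.24], [0.23, 1.98], [-2.94, 2.94]. Speed limits (rad/s): [2.57, 2.57, 3.14, 3.14, 3.14, 3.14, 3.14].

### API

Orientations are given as a unit quaternion [w, x, y, z].
In Python, from workcell import arm gives the robot as it stands. The module is installed in compiled form; this text tells all that it offers.
- The arm moves only by the tool drive_tool, never from a script. Its argument "increments" is a list of rows, each a list of 7 numbers: the shift along the tool's x, y, z normalised to -1 to 1, where 1 is 25 cm, then the turn, a rotation vector about the tool's x, y, z normalised to -1 to 1, where 1 is 30 degrees, then the opening, from -1 (shut) to 1 (fully open). In form: [[tx, ty, tz, rx, ry, rz, fingers], ...]. A call has 1 to 20 rows; each row shifts and turns the commanded pose from where the row before left it, along the tool's axes as they then stand; what a row does not reach is not made up. A row lasts 1/12 s, in which the tool goes at most 41.7 mm and 7.16 degrees, less where a joint would pass 70% of its speed; a pose out of reach is approached as far as the arm can. A call with a number of a shift or a turn outside -1 to 1 is refused whole. A call with a gripper value outside its range is refused whole. The fingers move at their own pace and stop on an object; "grip_force" is the grip in N (left out, the last holds). Time passes only in rows, so rows that do not move let the fingers close. It gives the time, the measured TCP pose, the force, the opening and the grip force at its end, in the units of the state.
- arm.get_obs(): the state, without advancing time (a new reading comes with each control period).
- arm.camera(name): name is "scene" or "top" or "wrist"; returns a dict with "img" (480x640x3 uint8, blue, green, red), "fx", "fy", "cx", "cy" (pixels), "k1" (the pictures are not rectified: a ray, as slopes to the right and down, at radius r is drawn at 1 + k1 r^2 times it, then the intrinsics apply), "R" (3x3) and "t" (3): a world point X has camera coordinates R X + t; the wrist camera has in their place "hand_eye" (4x4, takes a point from camera to tool coordinates, whose origin is the TCP and whose axes are the flange's). Camera axes: x right, y down, z forward; pixel columns grow to the right and rows downward; lengths in m; the calibration is good to about 2 mm. A picture is of the moment at which its call begins: read the wrist's pose just before it. There is no depth.
- arm.job_done(): hands the job in; it is judged then, once.
The state is a dict: "time": time; "joints": joint angles; "qd": joint speeds; "tau": joint torques, N m; "tool_pos": TCP position; "orientation": TCP orientation; "ft_force": force on the tool from outside, world axes, zero at the start; "wrist_torque": the same for the moment, N m; "width": finger opening in m; "finger_force": force on a finger pad.
Only numpy, scipy, OpenCV 4.12 (cv2) and the standard library are available. Lean on these libraries where they do the work, as an engineer would, in place of code of your own. Each camera call takes 0.05 s, during which the arm holds its last target. There are 200 camera calls.

### The job

We need the tube block's large wells: first take the loose dust cap(s) off its small wells and stand each upright in a pocket of the white cap tray, then slide the clamp jaw open and set the block aside on the cork mat. With the bed empty, pick up the scraper, wipe all the broken porcelain chips off the clamp bed into the catch trough at its far end, and put the scraper back standing on the middle of its grey pad. Finally put the block back on the bed, turned onto its side so that the large wells face straight up, centred along the jaws, and slide the jaw fully up against it so that it sits square between both jaws; leave the bystanding mortar, jar and beaker where they are.

Things in the scene. Friction and masses are not known exactly. Their poses are not given: they have to be found in the camera images.
- clamp: Fixed slide-jaw clamp, grey-painted bed, bare metal lips and jaws Origin at bench level below the clamping place; x along the jaws, away from the robot, to the trough; y from the fixed to the sliding jaw; z up. Bed top at z 20 mm, x -125 to 70, y -50 to 120. Fixed steel jaw: x -30 to 30, face at y -23.5, 22 thick, top at z 45.
- bed (a point): Middle of the bed's top, clamp (0, 0, 20 mm), axes as the clamp's. Lips 8 mm high, 6 thick, stand on the bed: two along x, inner faces at clamp y -23.5 and 73, at x -125 to -35 and 34 to 70 (interrupted at the jaws), and one across the near end, inner face at x -119. The far end (x 70) is open to the trough.
- trough (a point): Middle of the floor of the catch trough (grey plastic, part of the clamp, beyond the bed's far end), at clamp (105, 35, 3 mm). Inside: clamp x 70 to 141, y -46 to 116; walls to z 30 on the three outer sides, none towards the bed, whose top is 17 mm above the floor.
- jaw (a joint): Position of the sliding jaw (m), 0 to 0.062, growing as it opens to clamp +y; the gap between the jaw faces is 40 mm plus this value. It moves against about 3 N of friction and stays where it is left. The jaw is 60 mm long in x (x -30 to 30), 34 thick in y, top at z 45 mm.
- jaw_grip (a point): Middle of the top of the black grip post on the sliding jaw: 18 mm (clamp x) by 22 mm (clamp y), standing 25 mm above the jaw's top (post top at z 70 mm above the bench), its centre 22 mm behind the jaw's face.
- block: Loose reversible aluminium tube block, 64 x 46 x 58 mm (own x, y, z), origin at its centre. Own +z face (up at the start): two small wells of 20 mm at x -17 and 17, y -6. Own +y face: two large wells of 25 mm. At the start it sits on the bed, own axes along the clamp's: large wells towards the sliding jaw, its ends (x) free of the jaws. 0.35 kg.
- large_wells (a point): Centre of the block's face with the two large wells (its own +y face).
- small_wells (a point): Centre of the block's face with the two small wells (its own +z face).
- cap0: Loose grey plastic dust cap: head 24 mm across, 20 high, over a short plug 17 mm across, 5 long; origin at the centre of the plug's underside, z up, 25 mm high in all. It sits with its plug in a small well of the block and lifts straight off. May be absent.
- cap1: Another dust cap like cap0. May be absent (there are one or two).
- cap_tray: Fixed white plastic cap tray, 50 x 90 mm, walls 14 high and 4 thick, floor 4 thick, origin below its centre; a wall across the middle parts it into two pockets along its y.
- pocket0 (a point): Centre of the floor of the tray's pocket at its own -y side; the pocket is 42 mm (x) by 39 mm (y). The floor is 4 mm above the bench.
- pocket1 (a point): The same for the pocket at +y.
- mat: Cork mat, 130 x 130 mm, 1 mm thin, fixed on the bench; origin at its centre, at bench level (the bench carries what stands on it).
- scraper: Loose scraper block: white base 34 x 76 x 18 mm (own x, y, z) with a wooden grip 18 x 50 x 26 mm on top, 44 high in all, 0.15 kg; origin at the centre of the underside. It wipes with its 76 mm long edge; a light touch (or 1 to 2 mm of air under it) moves the chips, pressing hard makes it dig in.
- pad: Grey felt pad, 80 x 120 mm, 1 mm thin, fixed on the bench, the scraper's place; origin at its centre at bench level.
- chip0: Loose chip of broken porcelain, 18 x 15 x 10 mm, origin at the centre of its underside, lying on the clamp bed. May be absent (there are two to four).
- chip1: Loose chip of broken porcelain, 18 x 15 x 10 mm, origin at the centre of its underside, lying on the clamp bed. May be absent (there are two to four).
- chip2: Loose chip of broken porcelain, 18 x 15 x 10 mm, origin at the centre of its underside, lying on the clamp bed. May be absent (there are two to four).
- chip3: Loose chip of broken porcelain, 18 x 15 x 10 mm, origin at the centre of its underside, lying on the clamp bed. May be absent (there are two to four).
- mortar: Bystander: white porcelain mortar bowl, 100 mm across, 55 high; origin below its centre.
- jar: Bystander: small white jar, 60 mm across, 90 high; origin below its centre.
- beaker: Bystander: glass beaker, 64 mm across, 80 high; origin below its centre.

How it is judged:
By the outcome, as a careful person would: the job done as asked, in the order asked, and still so for the second after the job is handed in, with the robot touching nothing.
Of cap0, cap1 only 1 to 2 are there at a start; the rules pass over those that are not, and their reading is None.
Of chip0, chip1, chip2, chip3 only 2 to 4 are there at a start; the rules pass over those that are not, and their reading is None.
At some moment in a run one of scraper, chip0, chip1 may be knocked a few centimetres aside while the robot is not near it.
It also fails if it takes over 200 s, if anything falls off the work surface, if the arm or the gripper's body presses on something with over 40 N, if the wrist force passes 120 N, or if a joint passes its speed limit or range.

## Working session

There is one attempt and no reset: what is moved stays moved. The work goes in short steps, Python scripts to look and compute and a tool call to move; the robot and the scene stay as the last step left them, time stands still between calls to the robot, and variables do not carry over. Pictures are saved under pics/ and viewed, at most 14 in all, crops included, and the job is handed in when it is done.

Besides the shell and the picture viewer there is one more tool, called after "Call:" as a command line: name --pt "numbers of a row" for each row, then --argument value for the rest. drive_tool: Moves the arm, as the interface text tells. Scaled input: -1 to 1 covers 25 cm each way for a shift and 30 degrees each way for a turn. Its arguments: {"type":"object","properties":{"increments":{"type":"array"},"grip_force":{"type":"number"}},"required":["increments"]}

```bash
mkdir -p pics
cat > h.py <<'E'
import numpy as np, cv2
from scipy.spatial.transform import Rotation as Ro
from workcell import arm
def snap(n,f=None):
    o=arm.get_obs(); c=arm.camera(n)
    if "hand_eye" in c:
        q=o["orientation"]; T=np.eye(4); T[:3,:3]=Ro.from_quat([q[1],q[2],q[3],q[0]]).as_matrix(); T[:3,3]=o["tool_pos"]
        M=np.linalg.inv(T@np.array(c["hand_eye"])); c["R"]=M[:3,:3]; c["t"]=M[:3,3]
    c["R"]=np.array(c["R"]);c["t"]=np.array(c["t"])
    if f: cv2.imwrite("pics/"+f,c["img"])
    return c
def ray(c,u,v):
    K=np.array([[c["fx"],0,c["cx"]],[0,c["fy"],c["cy"]],[0,0,1.]])
    p=cv2.undistortPoints(np.array([[[u,v]]],float),K,np.array([c["k1"],0,0,0.]))[0,0]
    d=c["R"].T@np.array([p[0],p[1],1]); o=-c["R"].T@c["t"]; return o,d
def onz(c,u,v,z):
    o,d=ray(c,u,v); return o+d*(z-o[2])/d[2]
def proj(c,X):
    x=c["R"]@np.array(X)+c["t"]; a,b=x[0]/x[2],x[1]/x[2]; s=1+c["k1"]*(a*a+b*b)
    return np.array([c["fx"]*a*s+c["cx"],c["fy"]*b*s+c["cy"]])
E
python3 - <<'E'
from h import *
for n in ("scene","top"):
    c=snap(n,n+"0.png"); print(n,c["fx"],c["k1"],-c["R"].T@c["t"],c["R"].round(3).tolist())
o=arm.get_obs(); print(o, arm.nose_length)
E
```

```text
scene 466.29741115459444 -0.11430686434299774 [1.06953223 0.2750543  0.80308524] [[-0.504, 0.863, -0.009], [0.674, 0.388, -0.629], [-0.539, -0.323, -0.778]]
top 546.0235588836249 -0.15177703002340712 [ 0.33600117 -0.03845051  1.14257797] [[0.025, -1.0, -0.002], [-0.976, -0.024, -0.217], [0.216, 0.007, -0.976]]
{'time': 0.1, 'joints': array([-1.1748215 ,  0.62920228,  0.03848746,  1.51823546, -0.02703144,
        0.9962977 , -0.01999267]), 'qd': array([-1.59051407e-04,  1.33644074e-04,  2.08081293e-03, -2.05031741e-03,
       -1.52481547e-03, -3.55880085e-04, -1.59752102e-05]), 'tau': array([ 3.87787615e-03, -5.50799811e+01,  1.14750467e+00, -1.87120056e+01,
       -5.23109827e-02,  1.92875834e-02,  2.65610407e-05]), 'tool_pos': array([0.28934168, 0.58143864, 0.22369052]), 'orientation': array([-1.80249450e-04,  2.28862611e-01,  9.73458395e-01, -7.91658530e-04]), 'ft_force': array([ 0.42796717, -0.12464705, -0.5019532 ]), 'wrist_torque': array([-0.04636766,  0.04479688,  0.00464459]), 'finger_force': 0.0, 'width': 0.09424697012764488} 0.019
```

View pics/scene0.png

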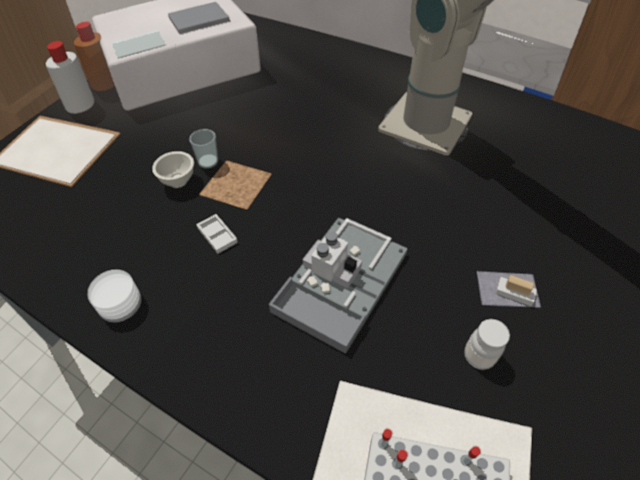

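View pics/top0.png

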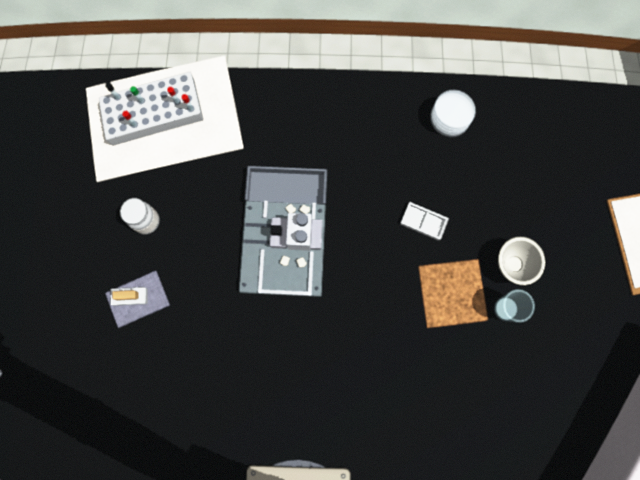

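The scene view shows the clamp at (340,270), with the block and two caps, the tray at (217,233), the mat at (236,184), and the scraper on its pad at (510,290). The top view shows the trough outline from x 246 to 327 and y 167 to 295, caps at (301,219) and (299,236), and four chips near (291,209), (305,210), (285,261) and (302,262).

Run:
```python
from h import *
i=cv2.imread("pics/top0.png")
a=cv2.resize(i[160:305,235:335],None,fx=4,fy=4,interpolation=cv2.INTER_CUBIC)
b=cv2.resize(i[260:340,95:180],None,fx=4,fy=4,interpolation=cv2.INTER_CUBIC)
o=np.zeros((580,760,3),np.uint8); o[:580,:400]=a; o[:320,410:750]=b
c4=cv2.resize(i[195:245,395:455],None,fx=4,fy=4,interpolation=cv2.INTER_CUBIC); o[330:530,410:650]=c4
cv2.imwrite("pics/crop0.png",o)
c=snap("top")
hsv=cv2.cvtColor(i,cv2.COLOR_BGR2HSV)
def rect(m,roi,z,name):
    M=np.zeros_like(m); x0,y0,x1,y1=roi; M[y0:y1,x0:x1]=m[y0:y1,x0:x1]
    M=cv2.morphologyEx(M,cv2.MORPH_CLOSE,np.ones((5,5)))
    k=max(cv2.findContours(M,0,2)[0],key=cv2.contourArea)
    P=np.array([onz(c,*p,z)[:2] for p in k[:,0]]).astype(np.float32)
    r=cv2.minAreaRect(P*1000); print(name,np.round(r[0],1),np.round(r[1],1),round(r[2],1))
bright=(hsv[...,2]>45).astype(np.uint8)*255
rect(bright,(395,195,455,245),.014,"tray")
rect(bright,(410,250,490,335),.001,"mat")
rect(bright,(95,262,180,335),.001,"pad")
rect(((hsv[...,0]>8)&(hsv[...,0]<28)&(hsv[...,1]>90)).astype(np.uint8)*255,(100,270,160,320),.044,"grip")
rect(bright,(232,155,335,305),.025,"clamp")
```

```text
tray [ 613.3 -254.8] [95.9 58.2] 68.2
mat [ 461.3 -315.8] [135.7 135.5] 7.5
pad [431.6 353.9] [ 87.1 125.1] 25.9
grip [433.7 364.7] [16.5 51.9] 2.3
clamp [585.3  45.1] [175.1 277.2] 88.9
```

View pics/crop0.png

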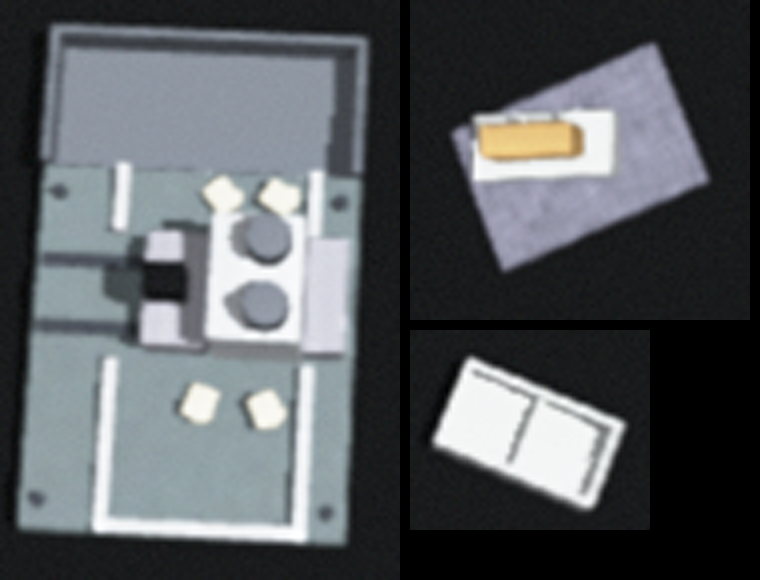

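The crop shows the clamp turned slightly, with cap tops at (268,240) and (265,305), chips at (222,194), (279,196), (200,403) and (266,410), and the bed's near corners at (18,530) and (345,545). The scraper sits skewed on the pad.

```bash
cat >> h.py <<'E'
def fit2(A,B):  # B ~ R A + t (mm)
    A=np.array(A,float);B=np.array(B,float);a=A-A.mean(0);b=B-B.mean(0)
    th=np.arctan2((a[:,0]*b[:,1]-a[:,1]*b[:,0]).sum(),(a*b).sum()); R=np.array([[np.cos(th),-np.sin(th)],[np.sin(th),np.cos(th)]])
    t=B.mean(0)-R@A.mean(0); return th,t,(A@R.T+t-B)
E
python3 - <<'E'
from h import *
c=snap("top")
f=lambda x,y,z:onz(c,235+x/4-.4,160+y/4-.4,z/1000)[:2]*1000
B=[f(18,530,20),f(345,545,20),f(42,163,20),f(361,175,20)]
th,t,e=fit2([[-125,120],[-125,-50],[70,120],[70,-50]],B); print(np.degrees(th),t,e.round(1).tolist())
R=np.array([[np.cos(th),-np.sin(th)],[np.sin(th),np.cos(th)]])
for n,p in dict(c0=(268,242,103),c1=(265,306,103),ch0=(222,194,30),ch1=(279,196,30),ch2=(200,403,30),ch3=(266,410,30),post=(165,280,70)).items():
    w=f(*p); print(n,w.round(1),(R.T@(w-t)).round(1))
print(f"{0}",[(-c_['R'].T@c_['t']).round(3) for c_ in [snap('wrist')]], snap('wrist')["fx"])
E
```

```text
-0.8765754200012649 [574.01768899  10.1102512 ] [[0.6, 0.6], [1.1, -0.4], [-0.9, -0.4], [-0.9, 0.3]]
c0 [586.2   3.7] [12.3 -6.2]
c1 [554.2   4.2] [-19.7  -6.3]
ch0 [629.2  31.8] [54.9 22.5]
ch1 [628.9   1.7] [55.  -7.6]
ch2 [517.5  39.1] [-56.9  28.1]
ch3 [514.8   4.9] [-59.2  -6.1]
post [573.2  56.3] [-1.5 46.2]
0 [array([0.214, 0.621, 0.383])] 338.54067608574377
```

Call:
drive_tool --pt "0 0 -0.12 0 0 0 1" --pt "0 0 -0.12 0 0 0 1" --pt "0 0 -0.12 0 0 0 1" --pt "0 0 -0.12 0 0 0 1"

```text
time: 0.63
tool_pos: [0.2895, 0.5816, 0.3457]
orientation: [-0.0, 0.229, 0.973, -0.0]
ft_force: [0.4, 0.2, 0.0]
width: 0.0941
finger_force: 0.0
```

Call:
drive_tool --pt "0 0 0 0 0 -0.213 1" --pt "0 0 0 0 0 -0.213 1" --pt "0 0 0 0 0 -0.213 1" --pt "0 0 0 0 0 -0.213 1"

```text
time: 0.97
tool_pos: [0.2895, 0.5819, 0.3447]
orientation: [0.0, 0.005, 1.0, 0.0]
ft_force: [0.1, 0.3, 0.4]
width: 0.0941
finger_force: 0.0
```

Call:
drive_tool --pt "-0.07 -0.111 0 0 0 0 1" --pt "-0.07 -0.111 0 0 0 0 1" --pt "-0.07 -0.111 0 0 0 0 1" --pt "-0.07 -0.111 0 0 0 0 1" --pt "-0.07 -0.111 0 0 0 0 1" --pt "-0.07 -0.111 0 0 0 0 1" --pt "-0.07 -0.111 0 0 0 0 1" --pt "-0.07 -0.111 0 0 0 0 1" --pt "-0.07 -0.111 0 0 0 0 1" --pt "-0.07 -0.111 0 0 0 0 1" --pt "-0.07 -0.111 0 0 0 0 1" --pt "-0.07 -0.111 0 0 0 0 1" --pt "-0.07 -0.111 0 0 0 0 1" --pt "-0.07 -0.111 0 0 0 0 1" --pt "-0.07 -0.111 0 0 0 0 1" --pt "-0.07 -0.111 0 0 0 0 1" --pt "-0.07 -0.111 0 0 0 0 1" --pt "-0.07 -0.111 0 0 0 0 1" --pt "-0.07 -0.111 0 0 0 0 1" --pt "-0.07 -0.111 0 0 0 0 1"

```text
time: 2.63
tool_pos: [0.6314, 0.02, 0.3445]
orientation: [0.0, 0.008, 1.0, 0.0]
ft_force: [1.2, 1.0, 0.4]
width: 0.0938
finger_force: 0.0
```

```bash
cat >> h.py <<'E'
def go(x=None,y=None,z=None,az=None,cur=None):
    """tool-down: units from the present pose to world target (mm), tool y axis at azimuth az; shift first, then turn"""
    o=arm.get_obs(); q=o["orientation"]; R=Ro.from_quat([q[1],q[2],q[3],q[0]]).as_matrix(); p=o["tool_pos"]*1000
    T=np.array([p[i] if v is None else v for i,v in enumerate((x,y,z))]); d=R.T@(T-p)/250
    a=np.degrees(np.arctan2(R[1,1],R[0,1])); da=0 if az is None else (az-a+180)%360-180
    print("at",p.round(1),"az",a.round(2),"tilt",np.degrees(np.arccos(-R[2,2])).round(2),"| shift",d.round(4),"rz",round(-da/30,3))
E
python3 - <<'E'
from h import *
c=snap("wrist","w1.png"); go()
print((-c["R"].T@c["t"]).round(3), arm.get_obs()["joints"].round(2))
E
```

```text
at [634.2  11.2 344. ] az 88.59 tilt 0.41 | shift [0. 0. 0.] rz 0.0
[0.547 0.022 0.503] [-0.11  0.51  0.08  1.4  -0.03  1.24  1.51]
```

View pics/w1.png

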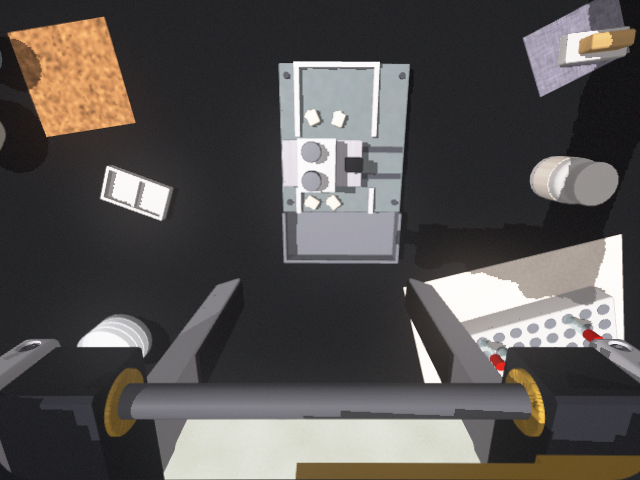

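The wrist view shows the cap tops at (312,152) and (312,181), the black post at (354,165), the tray at (136,193), the mat at (78,77), the scraper at (600,45), and the bed corners at (280,64) and (409,66).

Run:
```python
from h import *
c=snap("wrist","w2.png"); c=snap("wrist","w2.png"); go()
g=cv2.cvtColor(c["img"],cv2.COLOR_BGR2GRAY)
hsv=cv2.cvtColor(c["img"],cv2.COLOR_BGR2HSV)
def blob(m,roi,z,name,w=True):
    M=np.zeros(m.shape,np.uint8); x0,y0,x1,y1=roi; M[y0:y1,x0:x1]=m[y0:y1,x0:x1]*255
    k=max(cv2.findContours(M,0,2)[0],key=cv2.contourArea)
    P=np.array([onz(c,*p,z)[:2] for p in k[:,0]]).astype(np.float32)*1000
    r=cv2.minAreaRect(P); print(name,np.round(r[0],1),np.round(r[1],1),round(r[2],1)); return r[0]
blob(g>60,(90,155,185,230),.014,"tray")
blob(g>45,(0,10,140,145),.001,"mat")
blob(g>45,(270,50,415,275),.020,"clampall")
f=lambda x,y,z:onz(c,x,y,z/1000)[:2]*1000
B=[f(280,64,20),f(409,66,20),f(284.5,212,20),f(402.5,212,20)]
th,t,e=fit2([[-125,-50],[-125,120],[70,-50],[70,120]],B); print(np.degrees(th),t,e.round(1).tolist())
R=np.array([[np.cos(th),-np.sin(th)],[np.sin(th),np.cos(th)]])
for n,p in dict(c0=(312,152,103),c1=(312,181,103),post=(354,165,70)).items():
    w=f(*p); print(n,w.round(1),(R.T@(w-t)).round(1))
o=np.zeros((600,800,3),np.uint8)
o[:600,:580]=cv2.resize(c["img"][55:205,270:415],None,fx=4,fy=4,interpolation=cv2.INTER_CUBIC)
cv2.imwrite("pics/crop2.png",o)
```

```text
at [631.5  17.9 343.8] az 88.78 tilt 0.1 | shift [0. 0. 0.] rz 0.0
tray [ 616.  -249.7] [96.6 56.2] 67.8
mat [ 476.2 -311.6] [156.4 132.3] 7.0
clampall [598.2  43.6] [216.8 295.1] 88.7
-1.3134402642296892 [580.00390178   7.39249408] [[-0.3, -1.6], [-3.1, 3.1], [1.9, -0.3], [1.5, -1.2]]
c0 [561.3   2.2] [-18.6  -5.6]
c1 [594.    1.1] [14.2 -6. ]
post [579.4  52.8] [-1.7 45.3]
```

View pics/crop2.png

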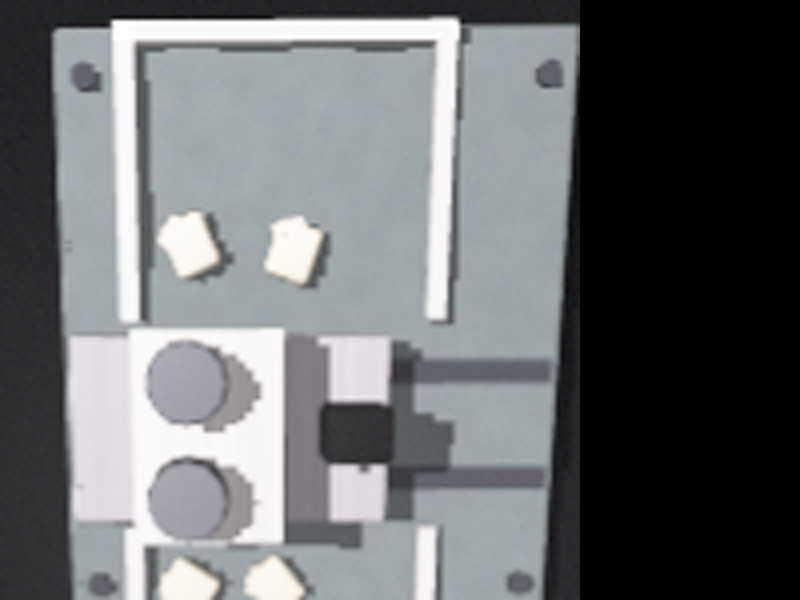

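Call:
drive_tool --pt "0 0 0 0 0 0 1" --pt "0 0 0 0 0 0 1" --pt "0 0 0 0 0 0 1" --pt "0 0 0 0 0 0 1" --pt "0 0 0 0 0 0 1" --pt "0 0 0 0 0 0 1"

```text
time: 3.28
tool_pos: [0.6307, 0.0221, 0.3447]
orientation: [0.0, 0.007, 1.0, 0.0]
ft_force: [0.3, 0.0, 0.1]
width: 0.0941
finger_force: 0.0
```

Run:
```python
from h import *
c=snap("wrist","w3.png"); go(); go()
a=cv2.imread("pics/w2.png").astype(float); d=cv2.phaseCorrelate(a[60:260,270:410,1].copy(),c["img"][60:260,270:410,1].astype(float)); print(d)
s=snap("scene","s1.png")
cv2.imwrite("pics/crop3.png",cv2.resize(s["img"][210:350,260:420],None,fx=4.2,fy=4.2,interpolation=cv2.INTER_CUBIC))
```

```text
at [630.7  22.  344.6] az 89.14 tilt 0.01 | shift [0. 0. 0.] rz 0.0
at [630.7  22.  344.6] az 89.14 tilt 0.01 | shift [0. 0. 0.] rz 0.0
((-6.716030036872269, 1.8468377508258556), 0.9483272698205069)
```

View pics/crop3.png

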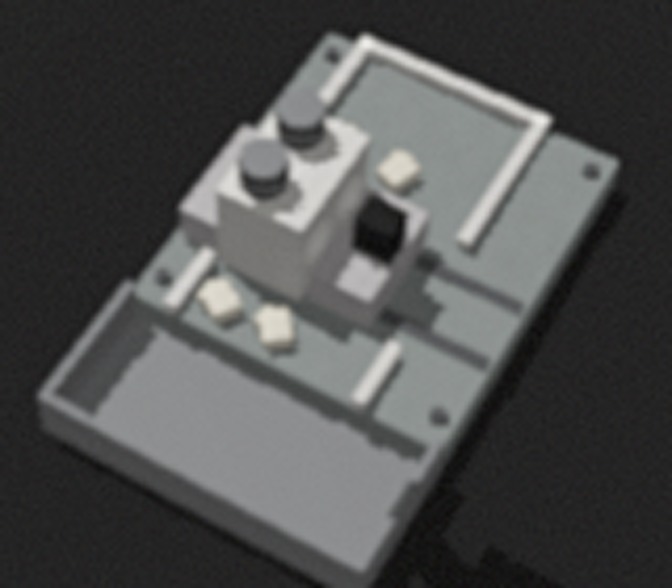

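The scene crop shows the cap tops at (264,160) and (302,112), and the bed corners at (617,160), (328,35), (135,290) and (425,455).

Run:
```python
from h import *
A=[[-125,-50],[-125,120],[70,-50],[70,120]]
S={}
c=snap("wrist"); dx,dy=-6.7,1.85
S["wrist"]=(c,[(270+x/4-.4+dx,55+y/4-.4+dy) for x,y in [(53,30),(581,25),(75,630),(535,630)]],[(270+x/4-.4+dx,55+y/4-.4+dy) for x,y in [(187,382),(190,498),(357,433)]])
c=snap("top"); 
S["top"]=(c,[(235+x/4-.4,160+y/4-.4) for x,y in [(345,545),(18,530),(361,175),(42,163)]],[(235+x/4-.4,160+y/4-.4) for x,y in [(265,306),(268,242),(165,280)]])
c=snap("scene")
S["scene"]=(c,[(260+x/4.2-.4,210+y/4.2-.4) for x,y in [(328,35),(617,160),(135,290),(425,455)]],[(260+x/4.2-.4,210+y/4.2-.4) for x,y in [(302,112),(264,160),(382,213)]])
for n,(c,b,o) in S.items():
    B=[onz(c,*p,.02)[:2]*1000 for p in b]; th,t,e=fit2(A,B); R=np.array([[np.cos(th),-np.sin(th)],[np.sin(th),np.cos(th)]])
    print(n,np.degrees(th).round(2),t.round(1),e.round(1).tolist())
    for p,z in zip(o,(.103,.103,.07)): w=onz(c,*p,z)[:2]*1000; print("   ",w.round(1),(R.T@(w-t)).round(1))
```

```text
wrist -1.01 [578.2  11.5] [[-0.0, -0.8], [1.7, -0.1], [-1.0, -0.9], [-0.7, 1.8]]
    [559.4   7.8] [-18.8  -4.1]
    [592.1   7.7] [13.9 -3.5]
    [576.6  59.1] [-2.5 47.6]
top -0.88 [574.   10.1] [[1.1, -0.4], [0.6, 0.6], [-0.9, 0.3], [-0.9, -0.4]]
    [554.2   4.2] [-19.7  -6.3]
    [586.2   3.7] [12.3 -6.2]
    [573.2  56.3] [-1.5 46.2]
scene -1.76 [576.9  10.8] [[-2.5, -1.1], [1.9, 1.7], [3.0, -4.6], [-2.5, 3.9]]
    [565.7  10.7] [-11.2  -0.5]
    [598.6   9.4] [21.8 -0.8]
    [576.1  59.6] [-2.3 48.7]
```

Run:
```python
from h import *
go(590.3,4.3,140,89.1)
```

```text
at [630.8  21.5 344.5] az 89.1 tilt 0.0 | shift [ 0.1609 -0.0714  0.8179] rz 0.0
```

Call:
drive_tool --pt "0.016 -0.007 0.082 0 0 0 0.06" --pt "0.016 -0.007 0.082 0 0 0 0.06" --pt "0.016 -0.007 0.082 0 0 0 0.06" --pt "0.016 -0.007 0.082 0 0 0 0.06" --pt "0.016 -0.007 0.082 0 0 0 0.06" --pt "0.016 -0.007 0.082 0 0 0 0.06" --pt "0.016 -0.007 0.082 0 0 0 0.06" --pt "0.016 -0.007 0.082 0 0 0 0.06" --pt "0.016 -0.007 0.082 0 0 0 0.06" --pt "0.016 -0.007 0.082 0 0 0 0.06" --pt "0 0 0 0 0 0 0.06" --pt "0 0 0 0 0 0 0.06" --pt "0 0 0 0 0 0 0.06" --pt "0 0 0 0 0 0 0.06"

```text
time: 4.7
tool_pos: [0.592, 0.0048, 0.141]
orientation: [0.002, 0.008, 1.0, 0.0]
ft_force: [0.4, -0.4, -0.1]
width: 0.0496
finger_force: 0.0
```

Run:
```python
from h import *
go(590.3,4.3,99,89.1)
c=snap("wrist","w4.png")
for X in [(.5903,.0043,.098),(.5563,.0048,.098)]: print(proj(c,X).round(1))
```

```text
at [592.    4.8 141. ] az 89.11 tilt 0.17 | shift [ 0.0074 -0.0022  0.1678] rz 0.0
[321.4 274.3]
[321.2 222.7]
```

View pics/w4.png

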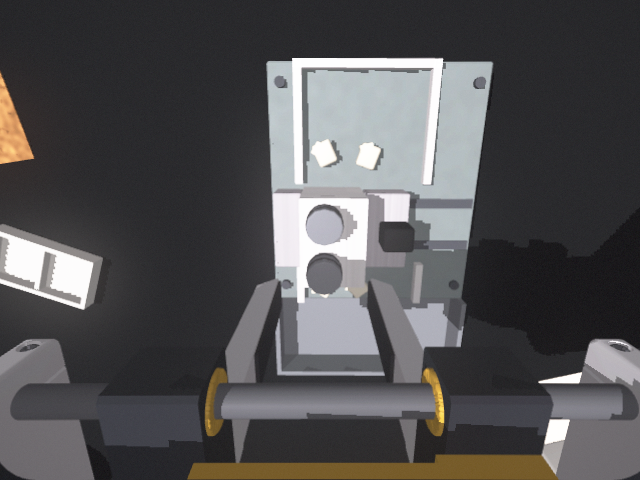

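The wrist view shows the cap tops at (325,225) and (324,272), against predicted (321,223) and (321,274). That agrees to about 2 mm, so I'll grip the far cap.

Call:
drive_tool --pt "0.006 0.003 0.042 0 0 0 0.06" --pt "0 0 0.042 0 0 0 0.06" --pt "0 0 0.042 0 0 0 0.06" --pt "0 0 0.042 0 0 0 0.06" --pt "0 0 0 0 0 0 0.06" --pt "0 0 0 0 0 0 0.06" --pt "0 0 0 0 0 0 0.06" --pt "0 0 0 0 0 0 -1" --pt "0 0 0 0 0 0 -1" --pt "0 0 0 0 0 0 -1" --pt "0 0 0 0 0 0 -1" --pt "0 0 0 0 0 0 -1" --pt "0 0 0 0 0 0 -1" --grip_force 8

```text
time: 5.83
tool_pos: [0.5897, 0.0054, 0.0973]
orientation: [0.001, 0.008, 1.0, 0.0]
ft_force: [-0.6, -0.3, 6.5]
width: 0.0239
finger_force: 9.7
```

Call:
drive_tool --pt "0 0 0 0 0 0 -0.2" --pt "0 0 0 0 0 0 -0.2" --pt "0 0 0 0 0 0 -0.2" --pt "0 0 -0.016 0 0 0 -0.2" --pt "0 0 -0.016 0 0 0 -0.2" --pt "0 0 0 0 0 0 -0.2" --pt "0 0 0 0 0 0 -0.2" --pt "0 0 0 0 0 0 -1" --pt "0 0 0 0 0 0 -1" --pt "0 0 0 0 0 0 -1" --pt "0 0 0 0 0 0 -1" --pt "0 0 0 0 0 0 -1" --grip_force 8

```text
time: 6.83
tool_pos: [0.589, 0.0055, 0.1054]
orientation: [-0.0, 0.008, 1.0, 0.0]
ft_force: [-0.3, -0.4, 0.4]
width: 0.0238
finger_force: 8.0
```

Call:
drive_tool --pt "0 0 -0.04 0 0 0 -1" --pt "0 0 -0.08 0 0 0 -1" --pt "0 0 -0.1 0 0 0 -1" --pt "0 0 -0.1 0 0 0 -1" --pt "0 0 -0.08 0 0 0 -1" --pt "0 0 0 0 0 0 -1" --pt "0 0 0 0 0 0 -1"

```text
time: 7.42
tool_pos: [0.5899, 0.0055, 0.2072]
orientation: [0.002, 0.008, 1.0, 0.0]
ft_force: [-0.7, -0.2, -1.3]
width: 0.0232
finger_force: 8.0
```

Run:
```python
from h import *
# tray: pocket centres from top picture: threshold each pocket via outer rect refined
c=snap("top","t2.png"); i=c["img"]
g=cv2.cvtColor(i,cv2.COLOR_BGR2GRAY)
M=np.zeros_like(g); M[195:245,395:455]=(g[195:245,395:455]>110)*255
k=max(cv2.findContours(M,0,1)[0],key=cv2.contourArea)
r=cv2.minAreaRect(np.array([onz(c,*p,.014)[:2]*1000 for p in k[:,0]],np.float32)); print(r)
a=np.radians(r[2]); 
u=np.array([np.cos(a),np.sin(a)]) if r[1][0]>r[1][1] else np.array([-np.sin(a),np.cos(a)])
print(np.array(r[0])+u*21.5,np.array(r[0])-u*21.5,u)
go(614.5+8,-253+20,200,68-0)
```

```text
((613.8435668945312, -254.83091735839844), (92.95513153076172, 54.103519439697266), 67.61785125732422)
[ 622.03038642 -234.95062596] [ 605.65674737 -274.71120876] [0.3807823  0.92466472]
at [588.9   5.4 205.8] az 89.1 tilt 0.02 | shift [-0.1492 -0.9516  0.0233] rz 0.703
```

Call:
drive_tool --pt "-0.0078 -0.101 0 0 0 0 -1" --pt "-0.0078 -0.101 0 0 0 0 -1" --pt "-0.0078 -0.101 0 0 0 0 -1" --pt "-0.0078 -0.101 0 0 0 0 -1" --pt "-0.0078 -0.101 0 0 0 0 -1" --pt "-0.0078 -0.101 0 0 0 0 -1" --pt "-0.0078 -0.101 0 0 0 0 -1" --pt "-0.0078 -0.101 0 0 0 0 -1" --pt "-0.0078 -0.101 0 0 0 0 -1" --pt "-0.0078 -0.101 0 0 0 0 -1" --pt "-0.0078 -0.101 0 0 0 0 -1"

```text
time: 8.38
tool_pos: [0.6051, -0.2734, 0.2037]
orientation: [-0.002, 0.008, 1.0, 0.001]
ft_force: [-0.7, 0.7, 0.3]
width: 0.0241
finger_force: 8.0
```

Call:
drive_tool --pt "0 0 0.04 0 0 0.23 -1" --pt "0 0 0.04 0 0 0.23 -1" --pt "0 0 0.04 0 0 0.23 -1" --pt "0 0 0.04 0 0 0.23 -1" --pt "0 0 0.04 0 0 0.23 -1" --pt "0 0 0.04 0 0 0.23 -1" --pt "0 0 0.04 0 0 0.23 -1" --pt "0 0 0.04 0 0 0.23 -1" --pt "0 0 0.04 0 0 0.23 -1" --pt "0 0 0.04 0 0 0.23 -1" --pt "0 0 0 0 0 0 -1" --pt "0 0 0 0 0 0 -1" --pt "0 0 0 0 0 0 -1" --pt "0 0 0 0 0 0 -1"

```text
time: 9.55
tool_pos: [0.6063, -0.2729, 0.1058]
orientation: [0.0, 0.572, 0.82, 0.0]
ft_force: [-0.2, -0.5, -0.2]
width: 0.0236
finger_force: 8.0
```

Run:
```python
from h import *
go(606,-273,38,20); print(arm.get_obs()["joints"].round(2))
c=snap("wrist","w5.png")
for X in [(.6225,-.234,.004),(.606,-.273,.004)]: print(proj(c,X).round(1))
```

```text
at [ 606.3 -272.9  105.8] az 20.21 tilt 0.03 | shift [ 1.000e-04 -1.600e-03  2.714e-01] rz 0.007
[ 0.18  0.81  0.36  1.58 -0.36  0.81  1.04]
[358.9 213.4]
[322.  250.9]
```

View pics/w5.png

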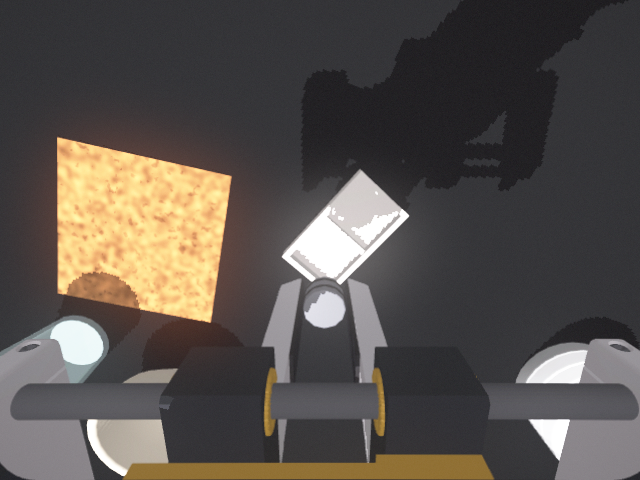

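The wrist view shows the two pockets centred near (323,253) and (367,212), with the cap above the near one, matching the prediction. Lowering.

Call:
drive_tool --pt "0 0 0.06 0 0 0 -1" --pt "0 0 0.06 0 0 0 -1" --pt "0 0 0.06 0 0 0 -1" --pt "0 0 0.05 0 0 0 -1" --pt "0 0 0.03 0 0 0 -1" --pt "0 0 0.013 0 0 0 -1" --pt "0 0 0 0 0 0 -1" --pt "0 0 0 0 0 0 -1" --pt "0 0 0 0 0 0 -1" --pt "0 0 0 0 0 0 -1"

```text
time: 10.43
tool_pos: [0.6067, -0.2729, 0.038]
orientation: [0.001, 0.573, 0.82, 0.0]
ft_force: [-0.0, 0.5, -0.5]
width: 0.0233
finger_force: 8.0
```

Call:
drive_tool --pt "0 0 0.006 0 0 0 -1" --pt "0 0 0 0 0 0 -1" --pt "0 0 0 0 0 0 -1" --pt "0 0 0 0 0 0 -0.3" --pt "0 0 0 0 0 0 -0.3" --pt "0 0 0 0 0 0 -0.3" --pt "0 0 0 0 0 0 -0.3" --pt "0 0 -0.05 0 0 0 -0.3" --pt "0 0 -0.1 0 0 0 -0.3" --pt "0 0 -0.12 0 0 0 -0.3" --pt "0 0 -0.12 0 0 0 -0.3" --pt "0 0 -0.12 0 0 0 -0.3" --pt "0 0 -0.1 0 0 0 -0.3"

```text
time: 11.52
tool_pos: [0.6065, -0.2731, 0.1915]
orientation: [0.001, 0.573, 0.82, 0.0]
ft_force: [-0.8, 0.1, 0.4]
width: 0.0326
finger_force: 0.0
```

Run:
```python
from h import *
c=snap("wrist","w6.png")
cv2.imwrite("pics/crop6.png",c["img"][120:320,200:460])
go(556.5,5.8,145,89.1)
```

```text
at [ 609.  -274.6  196.6] az 20.09 tilt 0.6 | shift [1.127  0.1866 0.1995] rz -2.3
```

View pics/crop6.png

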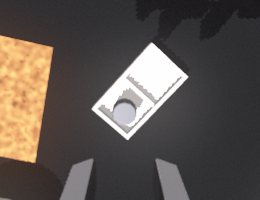

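The crop shows the first cap upright in the lower pocket at (124,112). Next is the second cap.

Call:
drive_tool --pt "0 0 0 0 0 -0.23 -0.1" --pt "0 0 0 0 0 -0.23 -0.1" --pt "0 0 0 0 0 -0.23 -0.1" --pt "0 0 0 0 0 -0.23 -0.1" --pt "0 0 0 0 0 -0.23 -0.1" --pt "0 0 0 0 0 -0.23 -0.1" --pt "0 0 0 0 0 -0.23 -0.1" --pt "0 0 0 0 0 -0.23 -0.1" --pt "0 0 0 0 0 -0.23 -0.1" --pt "0 0 0 0 0 -0.23 -0.1" --pt "0 0 0 0 0 0 -0.1"

```text
time: 12.48
tool_pos: [0.606, -0.2731, 0.1889]
orientation: [0.0, 0.007, 1.0, -0.0]
ft_force: [-0.2, -0.3, 0.3]
width: 0.0422
finger_force: 0.0
```

Call:
drive_tool --pt "0.0181 0.0928 0 0 0 0 -0.1" --pt "0.0181 0.0928 0 0 0 0 -0.1" --pt "0.0181 0.0928 0 0 0 0 -0.1" --pt "0.0181 0.0928 0 0 0 0 -0.1" --pt "0.0181 0.0928 0 0 0 0 -0.1" --pt "0.0181 0.0928 0 0 0 0 -0.1" --pt "0.0181 0.0928 0 0 0 0 -0.1" --pt "0.0181 0.0928 0.03 0 0 0 -0.1" --pt "0.0181 0.0928 0.05 0 0 0 -0.1" --pt "0.0181 0.0928 0.06 0 0 0 -0.1" --pt "0.0181 0.0928 0.06 0 0 0 -0.1" --pt "0.0181 0.0928 0 0 0 0 -0.1" --pt "0 0 0 0 0 0 -0.1" --pt "0 0 0 0 0 0 -0.1" --pt "0 0 0 0 0 0 -0.1" --pt "0 0 0 0 0 0 -0.1" --pt "0 0 0 0 0 0 -0.1"

```text
time: 13.9
tool_pos: [0.5566, 0.005, 0.1386]
orientation: [0.0, 0.009, 1.0, -0.0]
ft_force: [0.0, 0.2, -0.1]
width: 0.0422
finger_force: 0.0
```

Run:
```python
from h import *
go(556.5,5.8,105,89.1)
c=snap("wrist","w7.png"); 
g=c["img"]; hsv=cv2.cvtColor(g,cv2.COLOR_BGR2HSV)
print(proj(c,(.5565,.0058,.098)).round(1))
G=cv2.cvtColor(g,cv2.COLOR_BGR2GRAY)[230:330,270:380]
h=cv2.HoughCircles(cv2.GaussianBlur(G,(5,5),0),cv2.HOUGH_GRADIENT,1,20,param1=80,param2=14,minRadius=14,maxRadius=28); print(h[0]+[270,230,0] if h is not None else None)
```

```text
at [556.6   5.  138.6] az 88.93 tilt 0.06 | shift [0.0007 0.0031 0.1345] rz -0.006
[323.5 278.2]
[[324.5        279.5         18.5       ]
 [324.5        312.5         14.39999962]]
```

Call:
drive_tool --pt "0 0.003 0.045 0 0 0 -0.1" --pt "0 0 0.045 0 0 0 -0.1" --pt "0 0 0.044 0 0 0 -0.1" --pt "0 0 0 0 0 0 -0.1" --pt "0 0 0 0 0 0 -0.1" --pt "0 0 0 0 0 0 -0.1" --pt "0 0 0 0 0 0 -1" --pt "0 0 0 0 0 0 -1" --pt "0 0 0 0 0 0 -1" --pt "0 0 0 0 0 0 -1" --pt "0 0 0 0 0 0 -1" --pt "0 0 0 0 0 0 -1" --grip_force 8

```text
time: 14.95
tool_pos: [0.5565, 0.0071, 0.105]
orientation: [0.0, 0.008, 1.0, -0.0]
ft_force: [0.8, -0.3, 2.3]
width: 0.0236
finger_force: 8.0
```

Call:
drive_tool --pt "0 0 -0.04 0 0 0 -1" --pt "0 0 -0.08 0 0 0 -1" --pt "0 0 -0.1 0 0 0 -1" --pt "0 0 -0.1 0 0 0 -1" --pt "0 0 -0.08 0 0 0 -1" --pt "0 0 0 0 0 0 -1" --pt "0 0 0 0 0 0 -1" --pt "0 0 0 0 0 0 -1"

```text
time: 15.62
tool_pos: [0.5556, 0.0075, 0.2043]
orientation: [-0.001, 0.008, 1.0, 0.0]
ft_force: [-0.2, -0.6, -0.3]
width: 0.0239
finger_force: 8.0
```

Run:
```python
from h import *
go(623,-233.5,205,89.1)
```

```text
at [555.6   7.5 204.3] az 89.11 tilt 0.07 | shift [-0.2847 -0.9597 -0.0033] rz 0.0
```

Call:
drive_tool --pt "-0.0285 -0.096 0 0 0 0 -1" --pt "-0.0285 -0.096 0 0 0 0 -1" --pt "-0.0285 -0.096 0 0 0 0 -1" --pt "-0.0285 -0.096 0 0 0 0 -1" --pt "-0.0285 -0.096 0 0 0 0 -1" --pt "-0.0285 -0.096 0 0 0 0 -1" --pt "-0.0285 -0.096 0 0 0 0 -1" --pt "-0.0285 -0.096 0 0 0 0 -1" --pt "-0.0285 -0.096 0 0 0 0 -1" --pt "-0.0285 -0.096 0 0 0 0 -1"

```text
time: 16.45
tool_pos: [0.6229, -0.2345, 0.2027]
orientation: [-0.002, 0.008, 1.0, 0.001]
ft_force: [0.8, 0.4, 0.6]
width: 0.0235
finger_force: 8.0
```

Call:
drive_tool --pt "0 0 0.04 0 0 0.23 -1" --pt "0 0 0.04 0 0 0.23 -1" --pt "0 0 0.04 0 0 0.23 -1" --pt "0 0 0.04 0 0 0.23 -1" --pt "0 0 0.04 0 0 0.23 -1" --pt "0 0 0.04 0 0 0.23 -1" --pt "0 0 0.04 0 0 0.23 -1" --pt "0 0 0.04 0 0 0.23 -1" --pt "0 0 0.04 0 0 0.23 -1" --pt "0 0 0.04 0 0 0.23 -1" --pt "0 0 0 0 0 0 -1" --pt "0 0 0 0 0 0 -1" --pt "0 0 0 0 0 0 -1" --pt "0 0 0 0 0 0 -1"

```text
time: 17.62
tool_pos: [0.6239, -0.234, 0.105]
orientation: [0.0, 0.572, 0.82, 0.0]
ft_force: [0.7, -0.3, -0.2]
width: 0.0238
finger_force: 8.0
```

Run:
```python
from h import *
c=snap("wrist","w8.png"); go(623,-233.5,37.5,20); go()
g=cv2.cvtColor(c["img"],cv2.COLOR_BGR2GRAY); M=np.zeros_like(g); M[150:300,200:450]=(g[150:300,200:450]>90)*255
cv2.imwrite("pics/crop8.png",c["img"][120:360,180:460])
```

```text
at [ 624.  -234.   105.2] az 20.18 tilt 0.05 | shift [ 0.0034 -0.0031  0.2708] rz 0.006
at [ 624.  -234.   105.2] az 20.18 tilt 0.05 | shift [0. 0. 0.] rz 0.0
```

View pics/crop8.png

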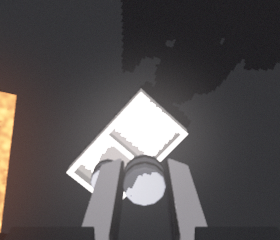

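The crop shows the target pocket centred near (145,130), which is full-frame (325,250), directly under the held cap. The first cap still stands at (105,172).

Call:
drive_tool --pt "0.003 -0.003 0.06 0 0 0 -1" --pt "0 0 0.06 0 0 0 -1" --pt "0 0 0.06 0 0 0 -1" --pt "0 0 0.05 0 0 0 -1" --pt "0 0 0.03 0 0 0 -1" --pt "0 0 0.011 0 0 0 -1" --pt "0 0 0 0 0 0 -1" --pt "0 0 0 0 0 0 -1" --pt "0 0 0 0 0 0 -1" --pt "0 0 0 0 0 0 -1" --pt "0 0 0 0 0 0 -0.3" --pt "0 0 0 0 0 0 -0.3" --pt "0 0 0 0 0 0 -0.3" --pt "0 0 0 0 0 0 -0.3"

```text
time: 18.83
tool_pos: [0.6228, -0.2333, 0.0371]
orientation: [0.0, 0.573, 0.82, 0.0]
ft_force: [0.3, -0.4, 0.6]
width: 0.0329
finger_force: 0.0
```

Call:
drive_tool --pt "0 0 -0.05 0 0 0 -0.3" --pt "0 0 -0.1 0 0 0 -0.3" --pt "0 0 -0.12 0 0 0 -0.3" --pt "0 0 -0.12 0 0 0 -0.3" --pt "0 0 -0.12 0 0 0 -0.3" --pt "0 0 -0.1 0 0 0 -0.3" --pt "0 0 0 0 0 -0.23 -1" --pt "0 0 0 0 0 -0.23 -1" --pt "0 0 0 0 0 -0.23 -1" --pt "0 0 0 0 0 -0.23 -1" --pt "0 0 0 0 0 -0.23 -1" --pt "0 0 0 0 0 -0.23 -1" --pt "0 0 0 0 0 -0.23 -1" --pt "0 0 0 0 0 -0.23 -1" --pt "0 0 0 0 0 -0.23 -1" --pt "0 0 0 0 0 -0.23 -1" --pt "0 0 0 0 0 0 -1" --pt "0 0 0 0 0 0 -1" --pt "0 0 0 0 0 0 -1" --pt "0 0 0 0 0 0 -1"

```text
time: 20.5
tool_pos: [0.6227, -0.2333, 0.1897]
orientation: [0.0, 0.009, 1.0, -0.0]
ft_force: [-0.2, 0.4, 0.1]
width: 0.0001
finger_force: 0.0
```

Run:
```python
from h import *
go(576.8,56.6,130,-0.95)
c=snap("top","t3.png")
for X in [(.623,-.2335,.029),(.6065,-.273,.029)]: print(proj(c,X).round(1))
cv2.imwrite("pics/crop9.png",cv2.resize(c["img"][195:245,395:455],None,fx=6,fy=6,interpolation=cv2.INTER_CUBIC))
```

```text
at [ 622.7 -233.3  189.7] az 88.98 tilt 0.02 | shift [0.2043 1.1564 0.2385] rz 2.998
[415.6 214.2]
[434.3 222.3]
```

View pics/crop9.png

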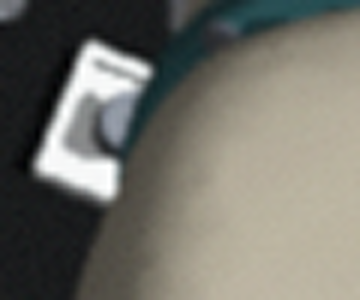

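The crop shows cap A standing in its pocket at (118,118); the arm hides the other pocket. On to the jaw post.

Call:
drive_tool --pt "0.017 0.0964 0 0 0 0 -0.1" --pt "0.017 0.0964 0 0 0 0 -0.1" --pt "0.017 0.0964 0 0 0 0 -0.1" --pt "0.017 0.0964 0 0 0 0 -0.1" --pt "0.017 0.0964 0 0 0 0 -0.1" --pt "0.017 0.0964 0 0 0 0 -0.1" --pt "0.017 0.0964 0 0 0 0 -0.1" --pt "0.017 0.0964 0 0 0 0 -0.1" --pt "0.017 0.0964 0 0 0 0 -0.1" --pt "0.017 0.0964 0 0 0 0 -0.1" --pt "0.017 0.0964 0 0 0 0 -0.1" --pt "0.017 0.0964 0 0 0 0 -0.1" --pt "0 0 0 0 0 0.23 -0.1" --pt "0 0 0 0 0 0.23 -0.1" --pt "0 0 0 0 0 0.23 -0.1" --pt "0 0 0 0 0 0.23 -0.1" --pt "0 0 0 0 0 0.23 -0.1" --pt "0 0 0 0 0 0.23 -0.1" --pt "0 0 0 0 0 0.23 -0.1"

```text
time: 22.13
tool_pos: [0.5763, 0.0568, 0.1896]
orientation: [0.0, 0.419, 0.908, 0.0]
ft_force: [-0.2, -0.1, 0.0]
width: 0.0421
finger_force: 0.0
```

Call:
drive_tool --pt "0 0 0.04 0 0 0.23 -0.1" --pt "0 0 0.04 0 0 0.23 -0.1" --pt "0 0 0.04 0 0 0.23 -0.1" --pt "0 0 0.04 0 0 0.23 -0.1" --pt "0 0 0.04 0 0 0.23 -0.1" --pt "0 0 0.02 0 0 0.23 -0.1" --pt "0 0 0.02 0 0 0 -0.1" --pt "0 0 0 0 0 0 -0.1" --pt "0 0 0 0 0 0 -0.1" --pt "0 0 0 0 0 0 -0.1" --pt "0 0 0 0 0 0 -0.1" --pt "0 0 0 0 0 0 -0.1"

```text
time: 23.13
tool_pos: [0.5766, 0.0566, 0.13]
orientation: [0.0, 0.711, 0.704, 0.0]
ft_force: [0.5, -1.2, 0.9]
width: 0.0422
finger_force: 0.0
```

Run:
```python
from h import *
go(576.8,56.6,68,-0.95)
c=snap("wrist","w10.png"); g=cv2.cvtColor(c["img"],cv2.COLOR_BGR2GRAY)
p=proj(c,(.5768,.0566,.07)); print(p.round(1)); x,y=p.astype(int)
M=np.zeros_like(g); M[y-70:y+50,x-60:x+60]=(g[y-70:y+50,x-60:x+60]<40)*255
for k in cv2.findContours(M,0,2)[0]:
    if cv2.contourArea(k)>150: r=cv2.boundingRect(k); print(r)
```

```text
at [576.6  56.6 130. ] az -0.57 tilt 0.06 | shift [0.     0.0005 0.2479] rz 0.013
[323.  270.4]
```

Run:
```python
from h import *
g=cv2.cvtColor(cv2.imread("pics/w10.png"),cv2.COLOR_BGR2GRAY)
print("cols",list(range(280,372,5)))
for y in range(205,305,5): print(y,g[y,280:372:5].tolist())
```

```text
cols [280, 285, 290, 295, 300, 305, 310, 315, 320, 325, 330, 335, 340, 345, 350, 355, 360, 365, 370]
205 [83, 148, 146, 146, 91, 93, 148, 147, 146, 81, 82, 81, 80, 91, 90, 148, 149, 146, 81]
210 [163, 149, 145, 148, 93, 93, 146, 146, 123, 81, 82, 82, 82, 89, 93, 148, 146, 147, 220]
215 [181, 148, 148, 83, 92, 93, 148, 148, 81, 82, 81, 81, 81, 91, 93, 149, 146, 144, 234]
220 [148, 148, 134, 83, 59, 57, 84, 83, 83, 81, 81, 81, 82, 54, 57, 83, 83, 116, 149]
225 [145, 146, 126, 83, 58, 56, 81, 81, 83, 81, 82, 83, 81, 56, 61, 85, 84, 138, 149]
230 [145, 146, 119, 84, 59, 60, 82, 83, 83, 82, 83, 83, 84, 57, 61, 83, 82, 148, 148]
235 [148, 147, 92, 93, 91, 92, 92, 91, 91, 91, 88, 90, 90, 90, 91, 89, 90, 147, 146]
240 [148, 157, 185, 182, 180, 174, 170, 168, 108, 109, 108, 106, 129, 152, 148, 147, 142, 83, 84]
245 [148, 158, 209, 208, 208, 209, 207, 40, 41, 40, 42, 41, 202, 203, 203, 202, 201, 85, 85]
250 [147, 155, 212, 210, 208, 209, 207, 40, 38, 41, 42, 40, 109, 203, 202, 201, 202, 82, 84]
255 [147, 166, 216, 215, 214, 213, 213, 60, 57, 55, 52, 50, 206, 204, 204, 202, 203, 85, 86]
260 [148, 170, 211, 210, 211, 207, 206, 56, 58, 60, 55, 51, 203, 202, 202, 200, 200, 84, 85]
265 [147, 169, 111, 111, 109, 111, 108, 61, 58, 56, 56, 51, 110, 109, 111, 110, 108, 84, 85]
270 [145, 159, 109, 108, 108, 108, 110, 59, 60, 58, 56, 53, 109, 107, 109, 107, 107, 85, 87]
275 [146, 153, 110, 111, 110, 110, 109, 63, 60, 61, 60, 54, 110, 108, 108, 109, 107, 84, 83]
280 [110, 99, 110, 121, 124, 126, 124, 112, 104, 98, 98, 114, 120, 113, 112, 106, 106, 104, 98]
285 [104, 51, 114, 127, 132, 136, 132, 126, 117, 114, 116, 127, 135, 137, 132, 123, 109, 84, 103]
290 [105, 51, 112, 126, 128, 126, 131, 125, 112, 110, 113, 130, 136, 134, 130, 122, 101, 49, 103]
295 [87, 51, 112, 112, 109, 111, 111, 112, 110, 111, 111, 109, 109, 108, 109, 109, 97, 44, 103]
300 [53, 48, 110, 109, 111, 110, 112, 112, 111, 111, 111, 112, 112, 109, 112, 112, 93, 49, 106]
```

Call:
drive_tool --pt "0.006 0.003 0.06 0 0 0 -0.1" --pt "0 0 0.06 0 0 0 -0.1" --pt "0 0 0.06 0 0 0 -0.1" --pt "0 0 0.04 0 0 0 -0.1" --pt "0 0 0.028 0 0 0 -0.1" --pt "0 0 0 0 0 0 -0.1" --pt "0 0 0 0 0 0 -0.1" --pt "0 0 0 0 0 0 -1" --pt "0 0 0 0 0 0 -1" --pt "0 0 0 0 0 0 -1" --pt "0 0 0 0 0 0 -1" --pt "0 0 0 0 0 0 -1" --pt "0 0 0 0 0 0 -1" --grip_force 15

```text
time: 24.27
tool_pos: [0.5767, 0.0583, 0.0679]
orientation: [-0.0, 0.711, 0.703, -0.0]
ft_force: [-1.7, 1.4, 5.3]
width: 0.0175
finger_force: 15.0
```

Run:
```python
from h import *
go(None,None,None,-0.95)
```

```text
at [576.7  58.3  67.9] az -0.62 tilt 0.05 | shift [0. 0. 0.] rz 0.011
```

Call:
drive_tool --pt "0.02 0 0 0 0 0 -1" --pt "0.03 0 0 0 0 0 -1" --pt "0.04 0 0 0 0 0 -1" --pt "0.04 0 0 0 0 0 -1" --pt "0.04 0 0 0 0 0 -1" --pt "0.03 0 0 0 0 0 -1" --pt "0.01 0 0 0 0 0 -1" --pt "0.006 0 0 0 0 0 -1" --pt "0 0 0 0 0 0 -1" --pt "0 0 0 0 0 0 -1" --pt "0 0 0 0 0 0 -1"

```text
time: 25.18
tool_pos: [0.5777, 0.1115, 0.0679]
orientation: [0.0, 0.711, 0.703, -0.0]
ft_force: [-3.3, -1.7, 4.5]
width: 0.0182
finger_force: 15.0
```

Call:
drive_tool --pt "0.008 0 0 0 0 0 -1" --pt "0.004 0 0 0 0 0 -1" --pt "0 0 0 0 0 0 -1" --pt "0 0 0 0 0 0 -1"

```text
time: 25.52
tool_pos: [0.5777, 0.1116, 0.0679]
orientation: [0.002, 0.712, 0.703, -0.001]
ft_force: [-2.3, -7.2, 6.2]
width: 0.0176
finger_force: 15.0
```

Call:
drive_tool --pt "-0.002 0 0 0 0 0 0.2" --pt "0 0 0 0 0 0 0.2" --pt "0 0 0 0 0 0 0.2" --pt "0 0 -0.05 0 0 0 0.2" --pt "0 0 -0.1 0 0 0 0.5" --pt "0 0 -0.1 0 0 0 1" --pt "0 0 -0.1 0 0 0 1" --pt "0 0 0 0 0 0.011 1" --pt "0 0 0 0 0 0 1" --pt "0 0 0 0 0 0 1" --pt "0 0 0 0 0 0 1"

```text
time: 26.43
tool_pos: [0.5768, 0.115, 0.1541]
orientation: [-0.001, 0.713, 0.702, -0.001]
ft_force: [-0.9, 0.5, 0.1]
width: 0.0879
finger_force: 0.0
```

Run:
```python
from h import *
go(573.2,11.5,120,-0.95)
```

```text
at [576.8 115.  154.1] az -0.9 tilt 0.11 | shift [-0.4142 -0.0076  0.1364] rz 0.002
```

Call:
drive_tool --pt "-0.083 -0.0016 0 0 0 0 1" --pt "-0.083 -0.0016 0 0 0 0 1" --pt "-0.083 -0.0016 0 0 0 0 1" --pt "-0.083 -0.0016 0 0 0 0 1" --pt "-0.083 -0.0016 0 0 0 0 1" --pt "0 0 0 0 0 0 1" --pt "0 0 0 0 0 0 1" --pt "0 0 0 0 0 0 1" --pt "0 0 0 0 0 0 1" --pt "0 0 0 0 0 0 1"

```text
time: 27.27
tool_pos: [0.5739, 0.0126, 0.1546]
orientation: [-0.0, 0.712, 0.702, 0.0]
ft_force: [-0.0, -0.8, 0.5]
width: 0.094
finger_force: 0.0
```

Run:
```python
from h import *
go(573.2,11.5,54,-0.95)
c=snap("wrist","w11.png")
for X in [(-32,-23),(32,-23),(32,23),(-32,23)]: print(proj(c,((573.2+X[0])/1000,(11.5+X[1])/1000,.078)).round(0))
cv2.imwrite("pics/crop11.png",c["img"][150:350,180:460])
```

```text
at [573.9  12.6 154.6] az -0.81 tilt 0.05 | shift [-0.0046 -0.0024  0.4023] rz 0.005
[280. 293.]
[365. 292.]
[366. 233.]
[277. 234.]
```

View pics/crop11.png

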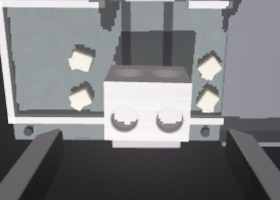

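The crop shows the block top spanning x 105–191 and y 82–140 with both wells empty, and four chips at (81,60), (81,97), (209,67) and (207,99). The block is about 2–3 mm further in +x than assumed.

Call:
drive_tool --pt "-0.003 0.006 0.08 0 0 0 1" --pt "0 0 0.08 0 0 0 1" --pt "0 0 0.08 0 0 0 1" --pt "0 0 0.08 0 0 0 1" --pt "0 0 0.05 0 0 0 1" --pt "0 0 0.032 0 0 0 1" --pt "0 0 0 0 0 0 1" --pt "0 0 0 0 0 0 1" --pt "0 0 0 0 0 0 1" --pt "0 0 0 0 0 0 -1" --pt "0 0 0 0 0 0 -1" --pt "0 0 0 0 0 0 -1" --pt "0 0 0 0 0 0 -1" --pt "0 0 0 0 0 0 -1" --pt "0 0 0 0 0 0 -1" --pt "0 0 0 0 0 0 -1" --grip_force 25

```text
time: 28.65
tool_pos: [0.5757, 0.0102, 0.0547]
orientation: [0.0, 0.713, 0.701, 0.0]
ft_force: [-0.7, 0.4, 2.8]
width: 0.064
finger_force: 24.9
```

Call:
drive_tool --pt "0 0 -0.03 0 0 0 -1" --pt "0 0 -0.06 0 0 0 -1" --pt "0 0 -0.1 0 0 0 -1" --pt "0 0 -0.1 0 0 0 -1" --pt "0 0 -0.1 0 0 0 -1" --pt "0 0 -0.1 0 0 0 -1" --pt "0 0 -0.06 0 0 0 -1" --pt "0 0 0 0 0 0 -1" --pt "0 0 0 0 0 0 -1" --pt "0 0 0 0 0 0 -1"

```text
time: 29.48
tool_pos: [0.5743, 0.0106, 0.1907]
orientation: [-0.001, 0.713, 0.701, -0.001]
ft_force: [-1.0, 0.6, -4.3]
width: 0.0638
finger_force: 24.9
```

Run:
```python
from h import *
go(462.5,-313,190,-0.95)
```

```text
at [574.3  10.6 190.7] az -0.92 tilt 0.15 | shift [-1.3012 -0.4263  0.0036] rz 0.001
```

Call:
drive_tool --pt "-0.05 -0.016 0 0 0 0 -1" --pt "-0.1 -0.0328 0 0 0 0 -1" --pt "-0.1 -0.0328 0 0 0 0 -1" --pt "-0.1 -0.0328 0 0 0 0 -1" --pt "-0.1 -0.0328 0 0 0 0 -1" --pt "-0.1 -0.0328 0 0 0 0 -1" --pt "-0.1 -0.0328 0 0 0 0 -1" --pt "-0.1 -0.0328 0 0 0 0 -1" --pt "-0.1 -0.0328 0 0 0 0 -1" --pt "-0.1 -0.0328 0 0 0 0 -1" --pt "-0.1 -0.0328 0 0 0 0 -1" --pt "-0.1 -0.0328 0 0 0 0 -1" --pt "-0.1 -0.0328 0 0 0 0 -1" --pt "-0.05 -0.016 0 0 0 0 -1" --pt "0 0 0 0 0 0 -1" --pt "0 0 0 0 0 0 -1" --pt "0 0 0 0 0 0 -1" --pt "0 0 0 0 0 0 -1"

```text
time: 30.98
tool_pos: [0.464, -0.3115, 0.1913]
orientation: [-0.001, 0.712, 0.702, 0.0]
ft_force: [-0.1, 1.1, -3.7]
width: 0.064
finger_force: 24.9
```

Run:
```python
from h import *
go(462.5,-313,37,-0.95)
c=snap("top","t4.png")
# mat corners prediction vs block shadow not needed; check orange mask extents
h=cv2.cvtColor(c["img"],cv2.COLOR_BGR2HSV); m=((h[...,0]>5)&(h[...,0]<25)&(h[...,1]>100)&(h[...,2]>60)); m[:250]=0;m[335:]=0;m[:,:410]=0;m[:,490:]=0
ys,xs=np.nonzero(m); print(xs.min(),xs.max(),ys.min(),ys.max())
```

```text
at [ 464.  -311.5  191.3] az -0.82 tilt 0.11 | shift [-0.0071 -0.0053  0.6172] rz 0.004
419 480 252 293
```

Call:
drive_tool --pt "-0.005 -0.005 0.1 0 0 0 -1" --pt "0 0 0.1 0 0 0 -1" --pt "0 0 0.1 0 0 0 -1" --pt "0 0 0.1 0 0 0 -1" --pt "0 0 0.1 0 0 0 -1" --pt "0 0 0.07 0 0 0 -1" --pt "0 0 0.04 0 0 0 -1" --pt "0 0 0.008 0 0 0 -1" --pt "0 0 0 0 0 0 -1" --pt "0 0 0 0 0 0 -1" --pt "0 0 0 0 0 0 -1" --pt "0 0 0.006 0 0 0 -1" --pt "0 0 0 0 0 0 -1" --pt "0 0 0 0 0 0 -1"

```text
time: 32.2
tool_pos: [0.4628, -0.3144, 0.0364]
orientation: [0.0, 0.713, 0.701, 0.0]
ft_force: [0.6, -0.1, -3.3]
width: 0.0637
finger_force: 24.9
```

Call:
drive_tool --pt "0 0 0 0 0 0 0.6" --pt "0 0 0 0 0 0 0.6" --pt "0 0 0 0 0 0 0.6" --pt "0 0 0 0 0 0 0.6" --pt "0 0 -0.05 0 0 0 0.6" --pt "0 0 -0.1 0 0 0 0.6" --pt "0 0 -0.12 0 0 0 0.6" --pt "0 0 -0.12 0 0 0 0.6" --pt "0 0 -0.12 0 0 0 0.6" --pt "0 0 -0.12 0 0 0 0.6" --pt "0 0 0 0 0 0 0.6" --pt "0 0 0 0 0 0 0.6"

```text
time: 33.2
tool_pos: [0.4635, -0.3149, 0.1951]
orientation: [0.002, 0.713, 0.701, 0.001]
ft_force: [-0.0, 0.9, -0.8]
width: 0.075
finger_force: 0.0
```

Run:
```python
from h import *
c=snap("top","t5.png")
h=cv2.cvtColor(c["img"],cv2.COLOR_BGR2HSV)
def rect(m,roi,z,name):
    M=np.zeros(m.shape,np.uint8); x0,y0,x1,y1=roi; M[y0:y1,x0:x1]=m[y0:y1,x0:x1]*255
    k=max(cv2.findContours(M,0,1)[0],key=cv2.contourArea)
    r=cv2.minAreaRect(np.array([onz(c,*p,z)[:2]*1000 for p in k[:,0]],np.float32)); print(name,np.round(r[0],1),np.round(r[1],1),round(r[2],1))
grip=(h[...,0]>8)&(h[...,0]<28)&(h[...,1]>90)&(h[...,2]>100)
rect(grip,(95,262,180,335),.044,"grip")
rect((h[...,2]>200),(95,262,180,335),.020,"base+grip")
rect((h[...,2]>60),(95,262,180,335),.001,"pad")
go(433,364,190)
s=snap("scene"); print(proj(s,(.433,.364,.044)))
```

```text
grip [433.6 366.7] [16.5 47.8] 2.3
base+grip [419.  400.4] [6.5 4.4] 5.3
pad [430.5 354.5] [ 84.2 121.6] 25.7
at [ 462.6 -314.   193.6] az -0.91 tilt 0.04 | shift [ 2.7099 -0.1617  0.0146] rz 0.0
[518.43116598 278.84175147]
```

Call:
drive_tool --pt "0.136 -0.0078 0 0 0 0 0.2" --pt "0.136 -0.0078 0 0 0 0 0.2" --pt "0.136 -0.0078 0 0 0 0 0.2" --pt "0.136 -0.0078 0 0 0 0 0.2" --pt "0.136 -0.0078 0 0 0 0 0.2" --pt "0.136 -0.0078 0 0 0 0 0.2" --pt "0.136 -0.0078 0 0 0 0 0.2" --pt "0.136 -0.0078 0 0 0 0 0.2" --pt "0.136 -0.0078 0 0 0 0 0.2" --pt "0.136 -0.0078 0 0 0 0 0.2" --pt "0.136 -0.0078 0 0 0 0 0.2" --pt "0.136 -0.0078 0 0 0 0 0.2" --pt "0.136 -0.0078 0 0 0 0 0.2" --pt "0.136 -0.0078 0 0 0 0 0.2" --pt "0.136 -0.0078 0 0 0 0 0.2" --pt "0.136 -0.0078 0 0 0 0 0.2" --pt "0.136 -0.0078 0 0 0 0 0.2" --pt "0.136 -0.0078 0 0 0 0 0.2" --pt "0.136 -0.0078 0 0 0 0 0.2" --pt "0.136 -0.0078 0 0 0 0 0.2"

```text
time: 34.97
tool_pos: [0.4333, 0.3673, 0.1916]
orientation: [-0.0, 0.713, 0.701, -0.002]
ft_force: [1.0, 0.1, -0.7]
width: 0.0562
finger_force: 0.0
```

Call:
drive_tool --pt "0 0 0 0 0 -0.107 0.2" --pt "0 0 0 0 0 0 0.2" --pt "0 0 0 0 0 0 0.2" --pt "0 0 0 0 0 0 0.2" --pt "0 0 0 0 0 0 0.2" --pt "0 0 0 0 0 0 0.2"

```text
time: 35.47
tool_pos: [0.4349, 0.365, 0.1935]
orientation: [0.0, 0.694, 0.72, -0.0]
ft_force: [0.4, 0.7, 0.4]
width: 0.0563
finger_force: 0.0
```

```bash
cat >> h.py <<'E'
def mrect(c,m,roi,z,name):
    M=np.zeros(m.shape,np.uint8); x0,y0,x1,y1=roi; M[y0:y1,x0:x1]=m[y0:y1,x0:x1]*255
    ks=cv2.findContours(M,0,1)[0]
    if not ks: print(name,None); return
    k=max(ks,key=cv2.contourArea)
    r=cv2.minAreaRect(np.array([onz(c,*p,z)[:2]*1000 for p in k[:,0]],np.float32)); print(name,"px",k[:,0].mean(0).round(0),np.round(r[0],1),np.round(r[1],1),round(r[2],1))
E
python3 - <<'E'
from h import *
go(434.6,366,40,2.3)
c=snap("wrist","w12.png"); h=cv2.cvtColor(c["img"],cv2.COLOR_BGR2HSV)
p=proj(c,(.4346,.366,.044)); print(p); x,y=p.astype(int)
g=(h[...,0]>8)&(h[...,0]<28)&(h[...,1]>90)&(h[...,2]>60)
mrect(c,g,(x-60,y-70,x+60,min(y+60,340)),.044,"grip")
mrect(c,(h[...,1]<40)&(h[...,2]>170),(x-80,y-80,x+80,y+70),.018,"base")
E
```

```text
at [434.9 365.  193.5] az 2.13 tilt 0.03 | shift [ 0.0042 -0.0008  0.6138] rz -0.006
[322.8222264  234.55053615]
grip px [326. 226.] [437.  373.8] [16.8 50.8] 5.2
base px [318. 229.] [428.2 360.9] [52.7 94.2] 5.4
```

Call:
drive_tool --pt "0.012 0.002 0.1 0 0 0 0.2" --pt "0 0 0.1 0 0 0 0.2" --pt "0 0 0.1 0 0 0 0.2" --pt "0 0 0.06 0 0 -0.05 0.2" --pt "0 0 0 0 0 0 0.2" --pt "0 0 0 0 0 0 0.2" --pt "0 0 0 0 0 0 0.2" --pt "0 0 0 0 0 0 0.2"

```text
time: 36.18
tool_pos: [0.4359, 0.3697, 0.1049]
orientation: [0.0, 0.684, 0.73, 0.001]
ft_force: [0.4, 0.6, 0.3]
width: 0.0567
finger_force: 0.0
```

Run:
```python
from h import *
go()
c=snap("wrist","w13.png"); I=c["img"]; h=cv2.cvtColor(I,cv2.COLOR_BGR2HSV)
p=proj(c,(.436,.369,.044)); print(p)
g=(h[...,0]>8)&(h[...,0]<28)&(h[...,1]>90)&(h[...,2]>60)
ys,xs=np.nonzero(g[150:345,240:410]); print(xs.min()+240,xs.max()+240,ys.min()+150,ys.max()+150)
col=(xs.min()+xs.max())//2+240
print([(y,int(xs[ys==y-150].min()+240),int(xs[ys==y-150].max()+240),int(h[y,col,2])) for y in range(ys.min()+150,ys.max()+150,5) if (ys==y-150).any()])
```

```text
at [435.9 369.7 104.9] az 3.74 tilt 0.14 | shift [0. 0. 0.] rz 0.0
[322.5825724 270.8774441]
312 335 226 235
[(226, 316, 333, 208), (231, 312, 335, 206)]
```

Run:
```python
from h import *
I=cv2.imread("pics/w13.png"); h=cv2.cvtColor(I,cv2.COLOR_BGR2HSV)
for y in range(190,345,6): print(y,["%d/%d/%d"%tuple(h[y,x]) for x in range(296,356,6)])
```

```text
190 ['150/13/81', '160/23/68', '162/18/69', '134/23/143', '133/13/244', '134/14/243', '133/7/251', '135/8/251', '150/6/79', '158/13/77']
196 ['133/23/152', '134/23/165', '137/23/158', '135/22/160', '134/21/159', '136/23/164', '131/21/167', '135/23/154', '170/23/68', '158/14/73']
202 ['134/11/246', '135/24/170', '134/22/174', '135/24/171', '137/21/168', '144/16/156', '139/17/164', '143/14/168', '134/24/157', '173/12/86']
208 ['135/13/242', '9/8/220', '175/7/226', '0/0/254', '0/1/255', '0/0/255', '5/7/228', '5/7/228', '30/1/255', '168/14/89']
214 ['133/9/250', '5/7/226', '30/1/255', '0/0/255', '10/7/231', '5/7/231', '5/7/231', '0/6/231', '0/0/255', '145/20/143']
220 ['137/9/249', '0/6/224', '0/0/255', '0/0/255', '5/7/231', '0/7/232', '5/7/231', '9/8/232', '0/0/255', '137/9/249']
226 ['135/10/248', '0/0/255', '0/0/255', '18/42/241', '16/96/204', '16/98/206', '15/99/208', '9/8/232', '0/0/255', '134/14/234']
232 ['135/10/249', '0/0/255', '0/0/255', '16/96/212', '16/96/222', '17/98/224', '16/99/221', '0/7/232', '0/0/255', '140/6/251']
238 ['137/7/252', '0/0/254', '0/0/255', '30/31/255', '3
[... 1642 characters left out ...]
]
316 ['134/14/245', '136/11/249', '135/12/246', '138/12/246', '134/11/247', '137/9/250', '138/12/246', '138/14/241', '136/11/247', '140/9/249']
322 ['137/7/252', '135/12/246', '135/8/249', '138/12/247', '137/7/252', '136/11/248', '134/14/242', '137/7/252', '135/10/247', '138/14/239']
328 ['135/22/163', '135/10/250', '134/11/246', '134/11/248', '135/8/250', '139/8/250', '135/8/251', '140/19/119', '167/19/94', '160/16/93']
334 ['150/15/87', '135/12/247', '135/15/243', '131/11/245', '134/25/175', '165/22/93', '163/19/93', '160/17/91', '162/14/90', '163/20/90']
340 ['150/21/85', '137/24/151', '154/21/85', '165/18/86', '150/17/88', '160/17/88', '150/15/87', '160/18/86', '144/15/85', '156/15/86']
```

Run:
```python
from h import *
c=snap("wrist"); I=c["img"]; h=cv2.cvtColor(I,cv2.COLOR_BGR2HSV)
m=(h[...,0]>=26)&(h[...,0]<=32)&(h[...,1]>20)&(h[...,2]>250)
mrect(c,m,(290,215,360,310),.044,"griptop")
b=((h[...,1]<12)&(h[...,0]<32)&(h[...,2]>220))|m|((h[...,0]<20)&(h[...,1]>80))
mrect(c,b,(280,195,370,320),.018,"base")
for p in [(305,206),(343,206),(305,301),(340,301)]: print(p,onz(c,*p,.018).round(4))
```

```text
griptop px [324. 266.] [436.3 372.1] [15.8 45.9] 4.2
base px [324. 252.] [436.9 372.2] [33.3 75.1] 4.8
(305, 206) [0.4203 0.4089 0.018 ]
(343, 206) [0.4482 0.4107 0.018 ]
(305, 301) [0.4241 0.3323 0.018 ]
(340, 301) [0.452  0.3341 0.018 ]
```

Call:
drive_tool --pt "0.009 0.003 0.06 0 0 -0.027 0.2" --pt "0 0 0.06 0 0 0 0.2" --pt "0 0 0.06 0 0 0 0.2" --pt "0 0 0.05 0 0 0 0.2" --pt "0 0 0.03 0 0 0 0.2" --pt "0 0 0 0 0 0 0.2" --pt "0 0 0 0 0 0 0.2" --pt "0 0 0 0 0 0 0.2" --pt "0 0 0 0 0 0 -1" --pt "0 0 0 0 0 0 -1" --pt "0 0 0 0 0 0 -1" --pt "0 0 0 0 0 0 -1" --pt "0 0 0 0 0 0 -1" --pt "0 0 0 0 0 0 -1" --grip_force 25

```text
time: 37.45
tool_pos: [0.4356, 0.3716, 0.0386]
orientation: [-0.0, 0.678, 0.735, 0.0]
ft_force: [-0.6, -0.1, -0.1]
width: 0.0194
finger_force: 0.0
```

Run:
```python
from h import *
go(); print(arm.get_obs()["width"])
```

```text
at [435.6 371.6  38.6] az 4.59 tilt 0.01 | shift [0. 0. 0.] rz 0.0
0.01944709897237538
```

Call:
drive_tool --pt "0 0 0 0 0 0 -1" --pt "0 0 0 0 0 0 -1" --pt "0 0 0 0 0 0 -1" --pt "0 0 -0.04 0 0 0 -1" --pt "0 0 -0.1 0 0 0 -1" --pt "0 0 -0.12 0 0 0 -1" --pt "0 0 -0.12 0 0 0 -1" --pt "0 0 -0.08 0 0 0 -1" --pt "0 0 0 0 0 0.185 -1" --pt "0 0 0 0 0 0 -1" --pt "0 0 0 0 0 0 -1" --pt "0 0 0 0 0 0 -1" --pt "0 0 0 0 0 0 -1"

```text
time: 38.53
tool_pos: [0.4349, 0.3712, 0.1527]
orientation: [-0.0, 0.713, 0.702, -0.001]
ft_force: [-0.1, 0.5, -1.7]
width: 0.0181
finger_force: 25.0
```

Run:
```python
from h import *
a=np.radians(-0.95); R=np.array([[np.cos(a),-np.sin(a)],[np.sin(a),np.cos(a)]])
for x in (-96,66): print(x,(R@[x,18]+[576,10.9]).round(1))
w=R@[-96,18]+[576,10.9]; go(w[0],w[1],140,-0.95)
```

```text
-96 [480.3  30.5]
66 [642.3  27.8]
at [434.9 371.2 152.7] az -0.88 tilt 0.11 | shift [-1.3597  0.2025  0.0522] rz 0.002
```

Call:
drive_tool --pt "-0.097 0.0145 0 0 0 0 -1" --pt "-0.097 0.0145 0 0 0 0 -1" --pt "-0.097 0.0145 0 0 0 0 -1" --pt "-0.097 0.0145 0 0 0 0 -1" --pt "-0.097 0.0145 0 0 0 0 -1" --pt "-0.097 0.0145 0 0 0 0 -1" --pt "-0.097 0.0145 0 0 0 0 -1" --pt "-0.097 0.0145 0 0 0 0 -1" --pt "-0.097 0.0145 0 0 0 0 -1" --pt "-0.097 0.0145 0 0 0 0 -1" --pt "-0.097 0.0145 0 0 0 0 -1" --pt "-0.097 0.0145 0 0 0 0 -1" --pt "-0.097 0.0145 0 0 0 0 -1" --pt "-0.097 0.0145 0 0 0 0 -1" --pt "0 0 0 0 0 0 -1" --pt "0 0 0 0 0 0 -1" --pt "0 0 0 0 0 0 -1" --pt "0 0 0 0 0 0 -1" --pt "0 0 0 0 0 0 -1" --pt "0 0 0 0 0 0 -1"

```text
time: 40.2
tool_pos: [0.4804, 0.0323, 0.1533]
orientation: [-0.0, 0.712, 0.702, -0.0]
ft_force: [-0.3, 1.1, -0.5]
width: 0.0176
finger_force: 25.0
```

Run:
```python
from h import *
go(480.3,30.5,60.6,-0.95)
c=snap("wrist","w14.png"); I=c["img"]; h=cv2.cvtColor(I,cv2.COLOR_BGR2HSV)
# chips: warm white
m=(((h[...,0]<40)&(h[...,1]>10)&(h[...,1]<70)&(h[...,2]>120)).astype(np.uint8)*255)
for k in cv2.findContours(m,0,2)[0]:
    if 60<cv2.contourArea(k)<1200:
        p=k[:,0].mean(0); w=onz(c,*p,.03)[:2]*1000; print(p.round(0),cv2.contourArea(k),w.round(1))
t=snap("scene","s5.png"); h=cv2.cvtColor(t["img"],cv2.COLOR_BGR2HSV)
m=(((h[...,0]>15)&(h[...,0]<40)&(h[...,1]>15)&(h[...,2]>180)).astype(np.uint8)*255)
m[:210]=0;m[330:]=0;m[:,:270]=0;m[:,410:]=0
for k in cv2.findContours(m,0,2)[0]:
    if cv2.contourArea(k)>10: p=k[:,0].mean(0); print("scene",p.round(0),cv2.contourArea(k),(onz(t,*p,.03)[:2]*1000).round(1))
```

```text
at [480.4  32.3 153.3] az -0.84 tilt 0.03 | shift [-7.300e-03 -2.000e-04  3.708e-01] rz 0.004
[487. 264.] 77.0 [625.3  11.2]
[342. 305.] 87.0 [496.9 -26.6]
[490. 232.] 73.0 [624.   40.9]
scene [324. 286.] 39.5 [630.8  31.8]
scene [312. 281.] 37.5 [631.3   5.1]
scene [355. 250.] 32.5 [520.7  43.4]
scene [340. 242.] 31.0 [516.8   6.3]
```

Call:
drive_tool --pt "-0.007 0 0.08 0 0 0 -1" --pt "0 0 0.1 0 0 0 -1" --pt "0 0 0.09 0 0 0 -1" --pt "0 0 0.06 0 0 0 -1" --pt "0 0 0.03 0 0 0 -1" --pt "0 0 0.012 0 0 0 -1" --pt "0 0 0 0 0 0 -1" --pt "0 0 0 0 0 0 -1" --pt "0 0 0 0 0 0 -1"

```text
time: 41.05
tool_pos: [0.4813, 0.0296, 0.0613]
orientation: [0.001, 0.713, 0.701, 0.001]
ft_force: [-0.7, 0.7, -0.6]
width: 0.0179
finger_force: 25.0
```

Call:
drive_tool --pt "0 0.01 0.003 0 0 0 -1" --pt "0 0.02 0 0 0 0 -1" --pt "0 0.02 0 0 0 0 -1" --pt "0 0.02 0 0 0 0 -1" --pt "0 0.02 0 0 0 0 -1" --pt "0 0.02 0 0 0 0 -1" --pt "0 0.02 0 0 0 0 -1" --pt "0 0.02 0 0 0 0 -1" --pt "0 0.02 0 0 0 0 -1" --pt "0 0.02 0 0 0 0 -1" --pt "0 0.02 0 0 0 0 -1" --pt "0 0.02 0 0 0 0 -1" --pt "0 0.02 0 0 0 0 -1" --pt "0 0.02 0 0 0 0 -1" --pt "0 0.02 0 0 0 0 -1" --pt "0 0.02 0 0 0 0 -1" --pt "0 0.02 0 0 0 0 -1" --pt "0 0.02 0 0 0 0 -1" --pt "0 0.02 0 0 0 0 -1"

```text
time: 42.63
tool_pos: [0.5735, 0.028, 0.0597]
orientation: [-0.0, 0.713, 0.701, -0.0]
ft_force: [-0.1, 0.3, -1.6]
width: 0.0179
finger_force: 25.0
```

Call:
drive_tool --pt "0 0.02 0 0 0 0 -1" --pt "0 0.02 0 0 0 0 -1" --pt "0 0.02 0 0 0 0 -1" --pt "0 0.02 0 0 0 0 -1" --pt "0 0.02 0 0 0 0 -1" --pt "0 0.02 0 0 0 0 -1" --pt "0 0.02 0 0 0 0 -1" --pt "0 0.02 0 0 0 0 -1" --pt "0 0.02 0 0 0 0 -1" --pt "0 0.02 0 0 0 0 -1" --pt "0 0.02 0 0 0 0 -1" --pt "0 0.02 0 0 0 0 -1" --pt "0 0.02 0 0 0 0 -1" --pt "0 0.02 0 0 0 0 -1" --pt "0 0.02 0 0 0 0 -1" --pt "0 0 0 0 0 0 -1" --pt "0 0 0 0 0 0 -1" --pt "0 0 0 0 0 0 -1"

```text
time: 44.13
tool_pos: [0.648, 0.0268, 0.0598]
orientation: [-0.0, 0.713, 0.701, 0.0]
ft_force: [0.2, -0.0, 0.8]
width: 0.018
finger_force: 25.0
```

Call:
drive_tool --pt "0 0.02 0 0 0 0 -1" --pt "0 0.01 0 0 0 0 -1" --pt "0 0 0 0 0 0 -1" --pt "0 0 0 0 0 0 -1" --pt "0 0 -0.06 0 0 0 -1" --pt "0 0 -0.1 0 0 0 -1" --pt "0 0 -0.1 0 0 0 -1" --pt "0 0 -0.1 0 0 0 -1" --pt "0.05 -0.05 0 0 0 0 -1" --pt "0.08 -0.08 0 0 0 0 -1" --pt "0.08 -0.08 0 0 0 0 -1" --pt "0.08 -0.08 0 0 0 0 -1" --pt "0.08 -0.08 0 0 0 0 -1" --pt "0.08 -0.08 0 0 0 0 -1" --pt "0.08 -0.08 0 0 0 0 -1" --pt "0 0 0 0 0 0 -1" --pt "0 0 0 0 0 0 -1"

```text
time: 45.55
tool_pos: [0.5243, 0.1629, 0.1496]
orientation: [-0.0, 0.712, 0.702, -0.0]
ft_force: [0.3, -0.1, -1.3]
width: 0.018
finger_force: 25.0
```

Run:
```python
from h import *
go()
t=snap("scene","s6.png"); h=cv2.cvtColor(t["img"],cv2.COLOR_BGR2HSV)
m=(((h[...,0]>15)&(h[...,0]<40)&(h[...,1]>15)&(h[...,2]>150)).astype(np.uint8)*255)
m[:200]=0;m[370:]=0;m[:,:250]=0;m[:,430:]=0
for k in cv2.findContours(m,0,2)[0]:
    if cv2.contourArea(k)>6: p=k[:,0].mean(0); print("scene",p.round(0),cv2.contourArea(k),"z30",(onz(t,*p,.03)[:2]*1000).round(1),"z13",(onz(t,*p,.013)[:2]*1000).round(1))
c=snap("top","t6.png")
cv2.imwrite("pics/crop14.png",np.hstack([cv2.resize(c["img"][160:305,235:335],(400,580),interpolation=cv2.INTER_CUBIC),cv2.resize(t["img"][210:355,270:370],(400,580),interpolation=cv2.INTER_CUBIC)]))
```

```text
at [524.3 162.9 149.6] az -0.77 tilt 0.05 | shift [0. 0. 0.] rz 0.0
scene [318. 310.] 54.0 z30 [683.4  49. ] z13 [674.9  44. ]
scene [303. 304.] 46.5 z30 [686.5  17.3] z13 [678.1  11.6]
scene [317. 296.] 25.5 z30 [656.5  30.9] z13 [647.4  25.6]
scene [299. 296.] 22.5 z30 [675.3   0.7] z13 [666.7  -5.3]
```

View pics/crop14.png

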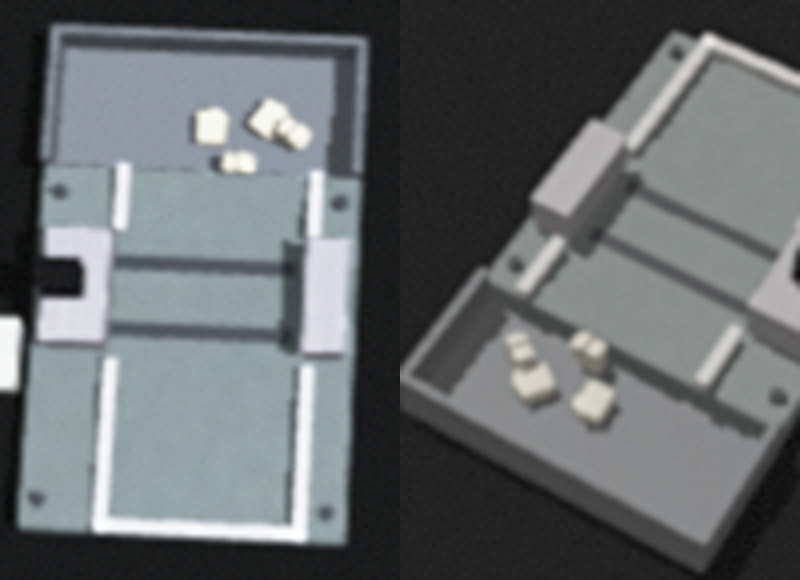

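All four chips now lie in the trough at about (210,126), (270,118), (293,133) and (238,162), and the bed is clear. Next the scraper goes back on its pad.

Run:
```python
from h import *
go(433,356,240,25.8)
for n in ("top","scene"):
    c=snap(n); h=cv2.cvtColor(c["img"],cv2.COLOR_BGR2HSV); x,y=proj(c,(.433,.356,.001)).astype(int)
    m=(h[...,2]>70)&(h[...,0]>110)&(h[...,0]<150)&(h[...,1]>15)
    mrect(c,m,(x-45,y-45,x+45,y+45),.001,n)
```

```text
at [526.2 160.5 149.9] az -0.99 tilt 0.09 | shift [ 0.7752 -0.386  -0.3614] rz -0.893
top px [145. 302.] [431.3 349.8] [ 80.8 116.2] 25.5
scene px [535. 307.] [447.9 418. ] [0. 0.] 0.0
```

Call:
drive_tool --pt "0.086 -0.043 -0.04 0 0 0 -1" --pt "0.086 -0.043 -0.04 0 0 0 -1" --pt "0.086 -0.043 -0.04 0 0 0 -1" --pt "0.086 -0.043 -0.04 0 0 0 -1" --pt "0.086 -0.043 -0.04 0 0 0 -1" --pt "0.086 -0.043 -0.04 0 0 0 -1" --pt "0.086 -0.043 -0.04 0 0 0 -1" --pt "0.086 -0.043 -0.04 0 0 0 -1" --pt "0.086 -0.043 -0.04 0 0 0 -1" --pt "0 0 0 0 0 -0.223 -1" --pt "0 0 0 0 0 -0.223 -1" --pt "0 0 0 0 0 -0.223 -1" --pt "0 0 0 0 0 -0.223 -1" --pt "0 0 0 0 0 0 -1" --pt "0 0 0 0 0 0 -1" --pt "0 0 0 0 0 0 -1" --pt "0 0 0 0 0 0 -1" --pt "0 0 0 0 0 0 -1"

```text
time: 47.25
tool_pos: [0.432, 0.3562, 0.2396]
orientation: [0.0, 0.532, 0.847, -0.0]
ft_force: [0.6, 0.1, -1.3]
width: 0.0179
finger_force: 25.0
```

Run:
```python
from h import *
go()
for n in ("wrist","top","scene"):
    c=snap(n,"p_%s.png"%n); I=c["img"]; h=cv2.cvtColor(I,cv2.COLOR_BGR2HSV); g=h[...,2]
    # rays at predicted corners: radial profile along pad axes from centre
    C=np.array([433,356.]); a=np.radians(25.8); u=np.array([np.cos(a),np.sin(a)]); v=np.array([-u[1],u[0]])
    for nm,d,off,rng in (("u",u,v,(25,55)),("v",v,u,(45,75))):
        for s in (1,-1):
            out=[]
            for o in (-25,0,25):
                prof=[]
                for r in np.arange(rng[0],rng[1],.5):
                    p=proj(c,[*(C+d*s*r+off*o)/1000,.001]); x,y=p
                    prof.append(float(cv2.getRectSubPix(g,(1,1),(float(x),float(y)))[0,0]) if 1<x<638 and 1<y<478 else np.nan)
                prof=np.array(prof); k=np.argmin(np.diff(prof[::4])) if np.isfinite(prof).all() else -1
                out.append((float(rng[0]+2*k+1),int(prof[0]) if k>=0 else 0,int(prof[-1]) if k>=0 else 0))
            print(n,nm,s,out)
```

```text
at [432.  356.2 239.6] az 25.7 tilt 0.02 | shift [0. 0. 0.] rz 0.0
wrist u 1 [(40.0, 129, 39), (40.0, 159, 40), (40.0, 159, 36)]
wrist u -1 [(40.0, 127, 39), (40.0, 162, 38), (40.0, 150, 36)]
wrist v 1 [(60.0, 161, 36), (60.0, 159, 35), (60.0, 157, 34)]
wrist v -1 [(64.0, 128, 127), (52.0, 128, 122), (56.0, 126, 128)]
top u 1 [(38.0, 170, 27), (38.0, 182, 28), (26.0, 174, 209)]
top u -1 [(44.0, 176, 27), (44.0, 190, 27), (44.0, 167, 27)]
top v 1 [(60.0, 183, 28), (60.0, 171, 30), (60.0, 177, 27)]
top v -1 [(62.0, 177, 26), (62.0, 177, 27), (62.0, 178, 28)]
scene u 1 [(40.0, 143, 35), (40.0, 149, 35), (40.0, 147, 35)]
scene u -1 [(42.0, 146, 34), (42.0, 152, 34), (40.0, 142, 33)]
scene v 1 [(60.0, 151, 35), (60.0, 144, 35), (60.0, 147, 35)]
scene v -1 [(60.0, 146, 33), (62.0, 148, 34), (62.0, 151, 35)]
```

Call:
drive_tool --pt "-0.003 0 0.1 0 0 0 -1" --pt "0 0 0.12 0 0 0 -1" --pt "0 0 0.12 0 0 0 -1" --pt "0 0 0.12 0 0 0 -1" --pt "0 0 0.12 0 0 0 -1" --pt "0 0 0.1 0 0 0 -1" --pt "0 0 0.06 0 0 0 -1" --pt "0 0 0.04 0 0 0 -1" --pt "0 0 0.015 0 0 0 -1" --pt "0 0 0 0 0 0 -1" --pt "0 0 0 0 0 0 -1" --pt "0 0 0 0 0 0 -1" --pt "0 0 0.005 0 0 0 -1" --pt "0 0 0 0 0 0 -1" --pt "0 0 0 0 0 0 -1"

```text
time: 48.65
tool_pos: [0.4323, 0.356, 0.0402]
orientation: [0.0, 0.531, 0.847, 0.0]
ft_force: [0.2, 0.6, -0.1]
width: 0.0177
finger_force: 25.0
```

Call:
drive_tool --pt "0 0 0.005 0 0 0 -1" --pt "0 0 0 0 0 0 -1" --pt "0 0 0 0 0 0 -1" --pt "0 0 0 0 0 0 -0.2" --pt "0 0 0 0 0 0 -0.2" --pt "0 0 0 0 0 0 -0.2" --pt "0 0 0 0 0 0 -0.2" --pt "0 0 -0.04 0 0 0 -0.2" --pt "0 0 -0.08 0 0 0 -0.2" --pt "0 0 -0.12 0 0 0 -0.2" --pt "0 0 -0.12 0 0 0 -0.2" --pt "0 0 -0.12 0 0 0 -0.2" --pt "0 0 -0.12 0 0 0 0.5" --pt "0 0 0 0 0 0.223 1" --pt "0 0 0 0 0 0.223 1" --pt "0 0 0 0 0 0.223 1" --pt "0 0 0 0 0 0.223 1" --pt "0 0 0 0 0 0 1" --pt "0 0 0 0 0 0 1"

```text
time: 50.23
tool_pos: [0.432, 0.3557, 0.1889]
orientation: [0.0, 0.712, 0.702, 0.0]
ft_force: [0.3, 0.3, -0.0]
width: 0.0806
finger_force: 0.0
```

Run:
```python
from h import *
go(462.6,-260,240,-0.92)
c=snap("top","t8.png"); h=cv2.cvtColor(c["img"],cv2.COLOR_BGR2HSV)
g=(h[...,0]>8)&(h[...,0]<28)&(h[...,1]>90)&(h[...,2]>60); mrect(c,g,(95,262,180,335),.044,"grip")
print(proj(c,(.4323,.356,.044)))
# block on mat
x,y=proj(c,(.463,-.314,.058)).astype(int); print(x,y)
m=(h[...,1]<40)&(h[...,2]>170); mrect(c,m,(x-40,y-40,x+40,y+40),.058,"block")
```

```text
at [432.  355.7 188.9] az -0.77 tilt 0.01 | shift [-2.4611  0.1556 -0.2043] rz 0.005
grip px [132. 296.] [431.6 350. ] [19.9 51.2] 25.9
[128.89398966 295.84120991]
458 288
block px [458. 290.] [ 460.9 -314. ] [47.3 65.3] 88.9
```

Run:
```python
from h import *
for n in ("scene","wrist","top"):
    c=snap(n,"q_%s.png"%n); h=cv2.cvtColor(c["img"],cv2.COLOR_BGR2HSV)
    x,y=proj(c,(.432,.355,.03)).astype(int)
    g=(h[...,0]>8)&(h[...,0]<32)&(h[...,1]>25)&(h[...,2]>60)
    mrect(c,g,(x-45,y-45,x+45,y+45),.044,n+" grip(all orange)")
    b=(h[...,1]<25)&(h[...,2]>200)
    mrect(c,b|g,(x-45,y-45,x+45,y+45),.018,n+" base")
I=cv2.imread("pics/q_top.png"); J=cv2.imread("pics/q_wrist.png"); S=cv2.imread("pics/q_scene.png")
r=lambda i,x,y,w:cv2.resize(i[y-w:y+w,x-w:x+w],(260,260),interpolation=cv2.INTER_CUBIC)
c=snap("wrist"); p=proj(c,(.432,.355,.03)).astype(int); s=proj(snap("scene"),(.432,.355,.03)).astype(int)
cv2.imwrite("pics/q.png",np.hstack([r(I,131,297,35),r(J,p[0],p[1],90),r(S,s[0],s[1],40)]))
```

```text
scene grip(all orange) px [512. 280.] [442.4 354.1] [36.5 57.7] 24.1
scene base px [507. 281.] [425.4 351. ] [40.  77.5] 35.0
wrist grip(all orange) px [325. 233.] [434.  358.6] [19.8 52.9] 25.4
wrist base px [323. 227.] [433.9 355.4] [32.5 74.3] 25.8
top grip(all orange) px [132. 296.] [431.5 349.9] [23.6 55.2] 25.5
top base px [135. 298.] [431.4 352.5] [34. 76.] 25.5
```

Call:
drive_tool --pt "-0.134 0.008 -0.01 0 0 0 1" --pt "-0.134 0.008 -0.01 0 0 0 1" --pt "-0.134 0.008 -0.01 0 0 0 1" --pt "-0.134 0.008 -0.01 0 0 0 1" --pt "-0.134 0.008 -0.01 0 0 0 1" --pt "-0.134 0.008 -0.01 0 0 0 1" --pt "-0.134 0.008 -0.01 0 0 0 1" --pt "-0.134 0.008 -0.01 0 0 0 1" --pt "-0.134 0.008 -0.01 0 0 0 1" --pt "-0.134 0.008 -0.01 0 0 0 1" --pt "-0.134 0.008 -0.01 0 0 0 1" --pt "-0.134 0.008 -0.01 0 0 0 1" --pt "-0.134 0.008 -0.01 0 0 0 1" --pt "-0.134 0.008 -0.01 0 0 0 1" --pt "-0.134 0.008 -0.01 0 0 0 1" --pt "-0.134 0.008 -0.01 0 0 0 1" --pt "-0.134 0.008 -0.01 0 0 0 1" --pt "-0.134 0.008 -0.01 0 0 0 1" --pt "-0.134 0.008 -0.01 0 0 0 1" --pt "-0.134 0.008 -0.01 0 0 0 1"

```text
time: 52.2
tool_pos: [0.4606, -0.3166, 0.2386]
orientation: [-0.0, 0.713, 0.701, 0.0]
ft_force: [0.7, -0.6, 0.0]
width: 0.0941
finger_force: 0.0
```

Call:
drive_tool --pt "0 0 0 0 -0.15 0 1" --pt "0 0 0 0 -0.15 0 1" --pt "0 0 0 0 -0.15 0 1" --pt "0 0 0 0 -0.15 0 1" --pt "0 0 0 0 -0.15 0 1" --pt "0 0 0 0 -0.15 0 1" --pt "0 0 0 0 -0.15 0 1" --pt "0 0 0 0 -0.15 0 1" --pt "0 0 0 0 -0.15 0 1" --pt "0 0 0 0 -0.15 0 1" --pt "0 0 0 0 0 0 1" --pt "0 0 0 0 0 0 1" --pt "0 0 0 0 0 0 1" --pt "0 0 0 0 0 0 1"

```text
time: 53.37
tool_pos: [0.4609, -0.316, 0.2394]
orientation: [0.268, 0.66, 0.647, -0.271]
ft_force: [0.0, 0.6, 0.3]
width: 0.094
finger_force: 0.0
```

Run:
```python
from h import *
o=arm.get_obs(); q=o["orientation"]; R=Ro.from_quat([q[1],q[2],q[3],q[0]]).as_matrix()
print(R.round(3)); print(o["joints"].round(2))
go(463,-314.3,120); go(463,-314.3,30)
```

```text
[[ 0.015  1.    -0.011]
 [ 0.708 -0.019 -0.705]
 [-0.706  0.003 -0.709]]
[-0.61  0.85  1.18  2.12 -0.06  0.35  0.32]
at [ 460.9 -316.   239.4] az -1.07 tilt 44.87 | shift [0.3421 0.0071 0.3336] rz 0.0
at [ 460.9 -316.   239.4] az -1.07 tilt 44.87 | shift [0.5961 0.006  0.5887] rz 0.0
```

Call:
drive_tool --pt "0.057 0.001 0.0555 0 0 0 1" --pt "0.057 0.001 0.0555 0 0 0 1" --pt "0.057 0.001 0.0555 0 0 0 1" --pt "0.057 0.001 0.0555 0 0 0 1" --pt "0.057 0.001 0.0555 0 0 0 1" --pt "0.057 0.001 0.0555 0 0 0 1" --pt "0 0 0 0 0 0 1" --pt "0 0 0 0 0 0 1" --pt "0 0 0 0 0 0 1"

```text
time: 54.12
tool_pos: [0.4587, -0.3125, 0.1479]
orientation: [0.263, 0.662, 0.647, -0.273]
ft_force: [-0.9, 0.3, 0.6]
width: 0.0939
finger_force: 0.0
```

Run:
```python
from h import *
print(arm.get_obs()["joints"].round(2)); go(463,-314.3,31)
```

```text
[-0.57  1.06  1.14  2.17 -0.67  0.23  0.79]
at [ 458.7 -312.5  147.9] az -1.44 tilt 44.56 | shift [0.3233 0.0204 0.3378] rz 0.0
```

Call:
drive_tool --pt "0 0 0 0 0.15 0 1" --pt "0 0 0 0 0.15 0 1" --pt "0 0 0 0 0.15 0 1" --pt "0 0 0 0 0.15 0 1" --pt "0 0 0 0 0.15 0 1" --pt "0 0 0 0 0.15 0 1" --pt "0 0 0 0 0.15 0 1" --pt "0 0 0 0 0.15 0 1" --pt "0 0 0 0 0.15 0 1" --pt "0 0 0 0 0.15 0 1" --pt "0 0 0 0 0 0 1" --pt "0 0 0 0 0 0 1" --pt "0 0 0 0 0 0 1" --pt "0 0 0 0 0 0 1"

```text
time: 55.28
tool_pos: [0.4586, -0.3102, 0.1467]
orientation: [-0.005, 0.715, 0.699, -0.001]
ft_force: [0.2, -0.6, 0.3]
width: 0.0941
finger_force: 0.0
```

Run:
```python
from h import *
o=arm.get_obs(); q=o["orientation"]; R=Ro.from_quat([q[1],q[2],q[3],q[0]]).as_matrix()
print(R.round(3).tolist(),o["joints"].round(2)); go(463,-314.3,37,-0.92)
```

```text
[[0.023, 1.0, -0.008], [1.0, -0.022, 0.007], [0.007, -0.009, -1.0]] [ 0.09  0.72  0.75  1.87 -0.65  0.83  1.15]
at [ 458.6 -310.2  146.7] az -1.29 tilt 0.62 | shift [-0.0191  0.0219  0.4385] rz -0.012
```

Call:
drive_tool --pt "-0.019 0.022 0 -0.015 -0.013 -0.012 1" --pt "0 0 0.06 0 0 0 1" --pt "0 0 0.09 0 0 0 1" --pt "0 0 0.09 0 0 0 1" --pt "0 0 0.09 0 0 0 1" --pt "0 0 0.06 0 0 0 1" --pt "0 0 0.05 0 0 0 1" --pt "0 0 0 0 0 0 1" --pt "0 0 0 0 0 0 1" --pt "0 0 0 0 0 0 1" --pt "0 0 0 0 0 0 -1" --pt "0 0 0 0 0 0 -1" --pt "0 0 0 0 0 0 -1" --pt "0 0 0 0 0 0 -1" --pt "0 0 0 0 0 0 -1" --pt "0 0 0 0 0 0 -1" --pt "0 0 0 0 0 0 -1" --grip_force 25

```text
time: 56.7
tool_pos: [0.4637, -0.3167, 0.037]
orientation: [-0.0, 0.714, 0.701, 0.0]
ft_force: [-0.9, -0.2, 4.5]
width: 0.0638
finger_force: 25.0
```

Call:
drive_tool --pt "0 0 -0.04 0 0 0 -1" --pt "0 0 -0.08 0 0 0 -1" --pt "0 0 -0.1 0 0 0 -1" --pt "0 0 -0.1 0 0 0 -1" --pt "0 0 -0.1 0 0 0 -1" --pt "0 0 -0.05 0 0 0 -1" --pt "0 0 0 0 0 -0.2 -1" --pt "0 0 0 0 0 -0.2 -1" --pt "0 0 0 0 0 -0.2 -1" --pt "0 0 0 0 0 -0.2 -1" --pt "0 0 0 0 0 -0.2 -1" --pt "0 0 0 0 0 -0.2 -1" --pt "0 0 0 0 0 -0.2 -1" --pt "0 0 0 0 0 -0.2 -1" --pt "0 0 0 0 0 -0.2 -1" --pt "0 0 0 0 0 -0.2 -1" --pt "0 0 0 0 0 -0.2 -1" --pt "0 0 0 0 0 -0.2 -1" --pt "0 0 0 0 0 -0.14 -1" --pt "0 0 0 0 0 0 -1"

```text
time: 58.37
tool_pos: [0.4634, -0.3164, 0.1538]
orientation: [-0.0, 0.128, 0.992, 0.001]
ft_force: [-0.1, 0.1, -2.2]
width: 0.064
finger_force: 25.0
```

Run:
```python
from h import *
print(arm.get_obs()["joints"].round(2)); go(500,-130,160,75.4)
```

```text
[ 0.31  0.62  0.37  1.85 -0.32  0.73  2.17]
at [ 463.4 -316.4  153.8] az 75.24 tilt 0.07 | shift [ 0.0482  0.7583 -0.0238] rz -0.005
```

Call:
drive_tool --pt "0.006 0.0948 0 0 0 0 -1" --pt "0.006 0.0948 0 0 0 0 -1" --pt "0.006 0.0948 0 0 0 0 -1" --pt "0.006 0.0948 0 0 0 0 -1" --pt "0.006 0.0948 0 0 0 0 -1" --pt "0.006 0.0948 0 0 0 0 -1" --pt "0.006 0.0948 0 0 0 0 -1" --pt "0.006 0.0948 0 0 0 0 -1" --pt "0 0 0 0 0 0 -1" --pt "0 0 0 0 0 0 -1" --pt "0 0 0.1 0 0 0 -1" --pt "0 0 0.12 0 0 0 -1" --pt "0 0 0.12 0 0 0 -1" --pt "0 0 0.08 0 0 0 -1" --pt "0 0 0.03 0 0 0 -1" --pt "0 0 0.01 0 0 0 -1" --pt "0 0 0 0 0 0 -1" --pt "0 0 0 0 0 0 -1" --pt "0 0 0 0 0 0 -1" --pt "0 0 0 0 0 0 -1"

```text
time: 60.03
tool_pos: [0.5017, -0.1305, 0.0404]
orientation: [0.001, 0.129, 0.992, 0.0]
ft_force: [0.0, -0.0, -2.7]
width: 0.0638
finger_force: 25.0
```

Call:
drive_tool --pt "0 0 0.011 0 0 0 -1" --pt "0 0 0 0 0 0 -1" --pt "0 0 0 0 0 0 -1" --pt "0 0 0 0 0 0 1" --pt "0 0 0 0 0 0 1" --pt "0 0 0 0 0 0 1" --pt "0 0 0 0 0 0 1" --pt "0 0 0 0 0 0 1" --pt "0 0 0 0 0 0 1" --pt "0 0 0 0 -0.13 0 1" --pt "0 0 0 0 -0.13 0 1" --pt "0 0 0 0 -0.13 0 1" --pt "0 0 0 0 -0.13 0 1" --pt "0 0 0 0 -0.13 0 1" --pt "0 0 0 0 -0.13 0 1" --pt "0 0 0 0 -0.13 0 1" --pt "0 0 0 0 -0.13 0 1" --pt "0 0 0 0 -0.13 0 1" --pt "0 0 0 0 0 0 1"

```text
time: 61.62
tool_pos: [0.5647, -0.1421, 0.1276]
orientation: [0.164, 0.128, 0.978, -0.013]
ft_force: [0.7, 0.1, -0.3]
width: 0.0936
finger_force: 0.0
```

Run:
```python
from h import *
print(arm.get_obs()["joints"].round(2)); go(501.7,-130.5,33)
```

```text
[-0.06  0.59  0.37  2.13 -1.1   0.23  2.58]
at [ 564.7 -142.1  127.6] az 75.29 tilt 18.99 | shift [ 0.3646 -0.0252  0.2743] rz 0.0
```

Call:
drive_tool --pt "0 0 -0.1 0 0.127 0 1" --pt "0 0 -0.1 0 0.127 0 1" --pt "0 0 -0.1 0 0.127 0 1" --pt "0 0 0 0 0.127 0 1" --pt "0 0 0 0 0.127 0 1" --pt "0 0 0 0 0 0.23 1" --pt "0 0 0 0 0 0.23 1" --pt "0 0 0 0 0 0.23 1" --pt "0 0 0 0 0 0.23 1" --pt "0 0 0 0 0 0.23 1" --pt "0 0 0 0 0 0.23 1" --pt "0 0 0 0 0 0.23 1" --pt "0 0 0 0 0 0.23 1" --pt "0 0 0 0 0 0.23 1" --pt "0 0 0 0 0 0.23 1" --pt "0 0 0 0 0 0.23 1" --pt "0 0 0 0 0 0.23 1" --pt "0 0 0 0 0 0.23 1"

```text
time: 63.12
tool_pos: [0.546, -0.1368, 0.1885]
orientation: [-0.002, 0.791, 0.611, 0.011]
ft_force: [-0.1, -0.6, 0.8]
width: 0.094
finger_force: 0.0
```

Call:
drive_tool --pt "0 0 0 0 0 0.23 1" --pt "0 0 0 0 0 0.23 1" --pt "0 0 0 0 0 0.23 1" --pt "0 0 0 0 0 0.23 1" --pt "0 0 0 0 0 0.23 1" --pt "0 0 0 0 0 0.23 1" --pt "0 0 0 0 0 0.23 1" --pt "0 0 0 0 0 0.23 1" --pt "0 0 0 0 0 0.23 1" --pt "0 0 0 0 0 0.23 1" --pt "0 0 0 0 0 0.23 1" --pt "0 0 0 0 0 0.23 1" --pt "0 0 0 0 0 0.23 1" --pt "0 0 0 0 0 0 1" --pt "0 0 0 0 0 0 1" --pt "0 0 0 0 0 0 1"

```text
time: 64.45
tool_pos: [0.5464, -0.1371, 0.1891]
orientation: [-0.009, 0.993, -0.12, 0.007]
ft_force: [0.5, -0.3, -0.3]
width: 0.0943
finger_force: 0.0
```

Run:
```python
from h import *
print(arm.get_obs()["joints"].round(2)); go(501.7,-130.5,110,-104.7)
c=snap("wrist","w20.png"); t=snap("top","t20.png")
for n,k in (("wrist",c),("top",t)):
    h=cv2.cvtColor(k["img"],cv2.COLOR_BGR2HSV); x,y=proj(k,(.5017,-.1305,.058)).astype(int)
    mrect(k,(h[...,1]<45)&(h[...,2]>140),(max(x-60,0),max(y-60,0),x+60,y+60),.058,n)
```

```text
[-0.47  0.93  1.3   1.83 -1.    1.21 -0.64]
at [ 546.4 -137.1  189.1] az -103.79 tilt 1.3 | shift [-0.1836  0.0229  0.3136] rz 0.03
wrist px [331. 283.] [ 508.3 -130.8] [64.2 64.3] 74.6
top px [336. 236.] [ 537.3 -109. ] [180.7 204.1] 1.5
```

Call:
drive_tool --pt "0 0 0 0 0 -0.23 1" --pt "0 0 0 0 0 -0.23 1" --pt "0 0 0 0 0 -0.23 1" --pt "0 0 0 0 0 -0.23 1" --pt "0 0 0 0 0 -0.23 1" --pt "0 0 0 0 0 -0.23 1" --pt "0 0 0 0 0 -0.23 1" --pt "0 0 0 0 0 -0.23 1" --pt "0 0 0 0 0 -0.23 1" --pt "0 0 0 0 0 -0.23 1" --pt "0 0 0 0 0 -0.23 1" --pt "0 0 0 0 0 -0.23 1" --pt "0 0 0 0 0 -0.23 1"

```text
time: 65.63
tool_pos: [0.5466, -0.1373, 0.1896]
orientation: [-0.001, 0.787, 0.617, 0.012]
ft_force: [0.2, 0.6, -0.4]
width: 0.0938
finger_force: 0.0
```

Call:
drive_tool --pt "0 0 0 0 0 -0.23 1" --pt "0 0 0 0 0 -0.23 1" --pt "0 0 0 0 0 -0.23 1" --pt "0 0 0 0 0 -0.23 1" --pt "0 0 0 0 0 -0.23 1" --pt "0 0 0 0 0 -0.23 1" --pt "0 0 0 0 0 -0.23 1" --pt "0 0 0 0 0 -0.23 1" --pt "0 0 0 0 0 -0.23 1" --pt "0 0 0 0 0 -0.23 1" --pt "0 0 0 0 0 -0.23 1" --pt "0 0 0 0 0 -0.23 1" --pt "0 0 0 0 0 -0.2 1" --pt "0 0 0 0 0 0 1" --pt "0 0 0 0 0 0 1" --pt "0 0 0 0 0 0 1"

```text
time: 66.97
tool_pos: [0.5465, -0.1374, 0.1895]
orientation: [0.008, 0.136, 0.991, 0.009]
ft_force: [0.2, 0.6, 0.3]
width: 0.0939
finger_force: 0.0
```

Run:
```python
from h import *
o=arm.get_obs(); q=o["orientation"]; R=Ro.from_quat([q[1],q[2],q[3],q[0]]).as_matrix()
print(o["joints"].round(2)); D=np.array([0,0,-1.]); w=R.T@np.cross(R[:,2],D); print("fix rot units",(np.degrees(w)/30).round(3)); go(502,-130.5,110,75.2)
c=snap("wrist","w21.png"); h=cv2.cvtColor(c["img"],cv2.COLOR_BGR2HSV); x,y=proj(c,(.502,-.1305,.058)).astype(int); print(x,y)
m=((h[...,1]<45)&(h[...,2]>140)); mrect(c,m,(x-70,y-60,x+70,y+60),.058,"all")
cv2.imwrite("pics/c21.png",c["img"][y-90:y+90,x-110:x+110])
```

```text
[-0.12  0.59  0.5   1.82 -0.4   0.82  1.89]
fix rot units [0.037 0.024 0.   ]
at [ 546.5 -137.4  189.5] az 74.4 tilt 1.32 | shift [ 0.1828 -0.0275  0.3154] rz -0.027
313 186
all px [315. 181.] [ 498.2 -128. ] [64.7 48.8] 74.3
```

Call:
drive_tool --pt "0 0 0 0.037 0.024 -0.027 1" --pt "0.056 -0.004 0 0 0 0 1" --pt "0.056 -0.004 0 0 0 0 1" --pt "0.056 -0.004 0 0 0 0 1" --pt "0.056 -0.004 0 0 0 0 1" --pt "0 0 0.1 0 0 0 1" --pt "0 0 0.1 0 0 0 1" --pt "0 0 0.1 0 0 0 1" --pt "0 0 0.1 0 0 0 1" --pt "0 0 0.08 0 0 0 1" --pt "0 0 0.06 0 0 0 1" --pt "0 0 0.04 0 0 0 1" --pt "0 0 0 0 0 0 1" --pt "0 0 0 0 0 0 1" --pt "0 0 0 0 0 0 1"

```text
time: 68.27
tool_pos: [0.4922, -0.1271, 0.0453]
orientation: [0.001, 0.127, 0.992, -0.0]
ft_force: [-0.4, 0.7, 0.4]
width: 0.0944
finger_force: 0.0
```

Run:
```python
from h import *
print(arm.get_obs()["joints"].round(2),arm.get_obs()["ft_force"].round(1)); go(491.3,-127.2,40,75.0)
```

```text
[-0.01  0.74  0.32  2.06 -0.55  0.42  2.05] [-0.4  0.7  0.4]
at [ 492.2 -127.1   45.3] az 75.36 tilt 0.09 | shift [ 0.0033 -0.0011  0.021 ] rz 0.012
```

Call:
drive_tool --pt "0.003 0 0.02 0 0 0 1" --pt "0 0 0 0 0 0 1" --pt "0 0 0 0 0 0 -1" --pt "0 0 0 0 0 0 -1" --pt "0 0 0 0 0 0 -1" --pt "0 0 0 0 0 0 -1" --pt "0 0 0 0 0 0 -1" --pt "0 0 0 0 0 0 -1" --pt "0 0 0 0 0 0 -1" --pt "0 0 0 0 0 0 -1" --pt "0 0 -0.04 0 0 0 -1" --pt "0 0 -0.08 0 0 0 -1" --pt "0 0 -0.1 0 0 0 -1" --pt "0 0 -0.08 0 0 0 -1" --pt "0 0 -0.04 0 0 0 -1" --pt "0 0 0 0 0 0 -1" --grip_force 40

```text
time: 69.6
tool_pos: [0.4918, -0.1269, 0.1265]
orientation: [0.002, 0.127, 0.992, -0.0]
ft_force: [0.3, 0.3, -2.8]
width: 0.0637
finger_force: 39.9
```

Call:
drive_tool --pt "0 0 0 0 0.15 0 -1" --pt "0 0 0 0 0.15 0 -1" --pt "0 0 0 0 0.15 0 -1" --pt "0 0 0 0 0.15 0 -1" --pt "0 0 0 0 0.15 0 -1" --pt "0 0 0 0 0.15 0 -1" --pt "0 0 0 0 0.15 0 -1" --pt "0 0 0 0 0.15 0 -1" --pt "0 0 0 0 0.15 0 -1" --pt "0 0 0 0 0.15 0 -1" --pt "0 0 0 0 0 0 -1" --pt "0 0 0 0 0 0 -1" --pt "0 0 0 0 0 0 -1"

```text
time: 70.68
tool_pos: [0.4904, -0.1268, 0.1239]
orientation: [-0.379, 0.118, 0.917, 0.049]
ft_force: [-0.8, -0.3, -2.8]
width: 0.064
finger_force: 39.9
```

Run:
```python
from h import *
print(arm.get_obs()["joints"].round(2)); go()
```

```text
[ 0.    1.06  0.46  1.3  -0.29  1.65  1.82]
at [ 490.4 -126.8  123.9] az 75.32 tilt 44.93 | shift [0. 0. 0.] rz 0.0
```

Run:
```python
from h import *
go(435,-111,70)
```

```text
at [ 490.4 -126.8  123.9] az 75.32 tilt 44.93 | shift [0.0106 0.0049 0.3153] rz 0.0
```

Call:
drive_tool --pt "0.001 0.001 0.05 0 0 0 -1" --pt "0.002 0.001 0.06 0 0 0 -1" --pt "0.002 0.001 0.06 0 0 0 -1" --pt "0.002 0.001 0.06 0 0 0 -1" --pt "0.002 0.001 0.05 0 0 0 -1" --pt "0.001 0 0.035 0 0 0 -1" --pt "0 0 0 0 0 0 -1" --pt "0 0 0 0 0.14 0 -1" --pt "0 0 0 0 0.14 0 -1" --pt "0 0 0 0 0.14 0 -1" --pt "0 0 0 0 0.14 0 -1" --pt "0 0 0 0 0.14 0 -1" --pt "0 0 0 0 0.14 0 -1" --pt "0 0 0 0 0 0 -1" --pt "0 0 0 0 0 0 -1" --pt "0 0 0 0 0 0 -1"

```text
time: 72.02
tool_pos: [0.436, -0.1114, 0.0713]
orientation: [-0.569, 0.105, 0.813, 0.073]
ft_force: [-0.2, -0.2, -2.8]
width: 0.0639
finger_force: 39.9
```

Run:
```python
from h import *
print(arm.get_obs()["joints"].round(2)); go(435,-111,46); print(arm.get_obs()["ft_force"])
```

```text
[ 0.04  1.34  0.4   1.15 -0.25  1.94  1.81]
at [ 436.  -111.4   71.3] az 75.35 tilt 69.97 | shift [-0.0935  0.0004  0.0386] rz 0.0
[-0.22410182 -0.20051395 -2.76455418]
```

Call:
drive_tool --pt "-0.039 0 0.016 0 0 0 -1" --pt "-0.039 0 0.016 0 0 0 -1" --pt "0 0 0 0 0.1 0 -1" --pt "0 0 0 0 0.1 0 -1" --pt "0 0 0 0 0 0 -1" --pt "0 0 0 0 0 0 -1" --pt "0 0 0 0 0 0 -1"

```text
time: 72.6
tool_pos: [0.4277, -0.1104, 0.048]
orientation: [-0.604, 0.103, 0.787, 0.078]
ft_force: [0.6, -0.1, -3.2]
width: 0.0641
finger_force: 39.9
```

Run:
```python
from h import *
print(arm.get_obs()["joints"].round(3)); go(435,-111,41.5); print(arm.get_obs()["ft_force"])
```

```text
[ 0.14   1.393  0.184  1.094 -0.139  1.98   1.667]
at [ 427.7 -110.4   48. ] az 75.15 tilt 75.02 | shift [-0.0325  0.0052 -0.021 ] rz 0.0
[ 0.56496907 -0.06930623 -3.23858082]
```

Call:
drive_tool --pt "-0.012 0 0.003 0 0 0 -1" --pt "-0.01 0 0.003 0 0 0 -1" --pt "0 0 0 0 0 0 -1" --pt "0 0 0 0 0 0 -1" --pt "0 0 0 0 0 0 -1"

```text
time: 73.02
tool_pos: [0.4276, -0.1093, 0.042]
orientation: [-0.605, 0.102, 0.786, 0.078]
ft_force: [0.1, 0.8, -3.9]
width: 0.0641
finger_force: 39.9
```

Call:
drive_tool --pt "-0.002 0 0.0005 0 0 0 -1" --pt "0 0 0 0 0 0 -1" --pt "0 0 0 0 0 0 1" --pt "0 0 0 0 0 0 1" --pt "0 0 0 0 0 0 1" --pt "0 0 0 0 0 0 1" --pt "0 0 0 0 0 0 1" --pt "0 0 0 0 0 0 1" --pt "0 0 0 0 0 0 1" --pt "0 0 0 0 0 0 1"

```text
time: 73.85
tool_pos: [0.4276, -0.1093, 0.0415]
orientation: [-0.605, 0.102, 0.786, 0.078]
ft_force: [-0.5, -0.4, 0.5]
width: 0.0942
finger_force: 0.0
```

Call:
drive_tool --pt "0 0 -0.08 0 0 0 1" --pt "0 0 -0.1 0 0 0 1" --pt "0.04 0 -0.1 0 0 0 1" --pt "0.08 0 -0.06 0 0 0 1" --pt "0.1 0 0 0 0 0 1" --pt "0.1 0 0 0 -0.15 0 1" --pt "0 0 0 0 -0.2 0 1" --pt "0 0 0 0 -0.2 0 1" --pt "0 0 0 0 -0.2 0 1" --pt "0 0 0 0 -0.2 0 1" --pt "0 0 0 0 -0.2 0 1" --pt "0 0 0 0 -0.2 0 1" --pt "0 0 0 0 -0.2 0 1" --pt "0 0 0 0 -0.2 0 1" --pt "0 0 0 0 -0.2 0 1" --pt "0 0 0 0 -0.2 0 1" --pt "0 0 0 0 -0.2 0 1" --pt "0 0 0 0 -0.15 0 1" --pt "0 0 0 0 0 0 1" --pt "0 0 0 0 0 0 1"

```text
time: 75.52
tool_pos: [0.446, -0.1133, 0.1386]
orientation: [0.061, 0.125, 0.99, -0.007]
ft_force: [0.5, -0.3, 0.2]
width: 0.0939
finger_force: 0.0
```

```bash
cat >> h.py <<'E'
def fix():
    o=arm.get_obs(); q=o["orientation"]; R=Ro.from_quat([q[1],q[2],q[3],q[0]]).as_matrix()
    w=R.T@np.cross(R[:,2],[0,0,-1.]); print("fix rot units",(np.degrees(w)/30).round(3),o["joints"].round(2))
E
python3 - <<'E'
from h import *
fix(); go(420,-108,160,75.4)
c=snap("wrist","w30.png"); h=cv2.cvtColor(c["img"],cv2.COLOR_BGR2HSV); print(proj(c,(.42,-.108,.046)))
m=(h[...,1]<45)&(h[...,2]>130); mrect(c,m,(200,60,440,330),.046,"wrist")
t=snap("top","t30.png"); h=cv2.cvtColor(t["img"],cv2.COLOR_BGR2HSV); x,y=proj(t,(.42,-.108,.046)).astype(int); print(x,y)
mrect(t,(h[...,1]<45)&(h[...,2]>130),(x-45,y-45,x+45,y+45),.046,"top")
s=snap("scene","s30.png"); h=cv2.cvtColor(s["img"],cv2.COLOR_BGR2HSV); x,y=proj(s,(.42,-.108,.023)).astype(int); print(x,y)
mrect(s,(h[...,1]<45)&(h[...,2]>110),(x-40,y-40,x+40,y+40),.046,"scene")
E
```

```text
fix rot units [0.002 0.233 0.   ] [ 0.15  0.46  0.04  2.23 -0.03  0.33  1.54]
at [ 446.  -113.3  138.6] az 75.57 tilt 7.0 | shift [ 0.0949 -0.0055 -0.0981] rz 0.006
[320.24174356 206.58809681]
wrist px [322. 207.] [ 422.  -107.2] [64.6 66.8] 74.5
355 308
top px [383. 294.] [ 431.3 -147.4] [ 95.4 166.3] 90.0
316 195
scene px [315. 196.] [441.1 -99.1] [92.5 85.8] 75.1
```

Call:
drive_tool --pt "0 0 0 0.002 0.12 0.003 1" --pt "0 0 0 0 0.113 0.003 1" --pt "0.05 -0.003 -0.03 0 0 0 1" --pt "0.047 -0.003 -0.03 0 0 0 1" --pt "0 0 0 0 0 0 1" --pt "0 0 0 0 0 0 1" --pt "0 0 0 0 0 0 1" --pt "0 0 0 0 0 0 1"

```text
time: 76.33
tool_pos: [0.4237, -0.1089, 0.1528]
orientation: [0.001, 0.127, 0.992, -0.0]
ft_force: [0.5, 0.1, -0.1]
width: 0.0941
finger_force: 0.0
```

Run:
```python
from h import *
fix(); go(421,-107.5,35,75)
c=snap("wrist","w31.png"); g=cv2.cvtColor(c["img"],cv2.COLOR_BGR2GRAY); h=cv2.cvtColor(c["img"],cv2.COLOR_BGR2HSV)
p=proj(c,(.421,-.1075,.046)); print(p); x,y=p.astype(int)
m=(h[...,1]<45)&(h[...,2]>130); mrect(c,m,(x-80,y-80,x+80,y+70),.046,"wrist")
H=cv2.HoughCircles(cv2.GaussianBlur(g[y-70:y+60,x-70:x+70],(5,5),0),cv2.HOUGH_GRADIENT,1,25,param1=80,param2=14,minRadius=10,maxRadius=25)
if H is not None:
    for u,v,r in H[0]:
        a=onz(c,u+x-70,v+y-70,.046)*1000; b=onz(c,u+x-70+r,v+y-70,.046)*1000; print((u+x-70,v+y-70),a[:2].round(1),"dia",2*np.linalg.norm(a-b).round(1))
for yy in range(y-56,y+56,8): print(yy,g[yy,x-64:x+64:8].tolist())
```

```text
fix rot units [0.    0.004 0.   ] [ 0.16  0.45  0.04  2.16 -0.04  0.53  1.54]
at [ 423.7 -108.9  152.8] az 75.38 tilt 0.13 | shift [0.0131 0.0027 0.4712] rz 0.013
[323.21420536 243.61360795]
wrist px [324. 244.] [ 422.2 -107.2] [64.9 67.5] 74.5
(np.float64(344.5), np.float64(240.5)) [422.8 -90. ] dia 30.8
(np.float64(304.5), np.float64(247.5)) [ 420.3 -123.3] dia 23.8
187 [69, 74, 77, 79, 79, 84, 85, 85, 83, 82, 80, 79, 76, 71, 70, 68]
195 [74, 78, 80, 84, 89, 88, 89, 91, 87, 89, 86, 84, 82, 78, 72, 70]
203 [77, 80, 85, 88, 92, 95, 96, 96, 96, 97, 94, 89, 85, 81, 77, 73]
211 [79, 85, 90, 95, 201, 202, 202, 204, 198, 200, 200, 197, 195, 74, 68, 62]
219 [84, 89, 96, 100, 255, 255, 255, 255, 255, 255, 255, 255, 225, 224, 74, 66]
227 [86, 94, 99, 105, 255, 255, 255, 255, 255, 255, 255, 255, 255, 213, 76, 71]
235 [90, 95, 101, 106, 255, 255, 255, 255, 255, 255, 254, 255, 228, 193, 79, 73]
243 [89, 95, 102, 108, 253, 255, 255, 255, 233, 231, 230, 229, 227, 171, 83, 75]
251 [90, 99, 102, 110, 218, 254, 255, 255, 230, 230, 229, 229, 220, 128, 86, 75]
259 [88, 96, 100, 109, 255, 198, 253, 249, 228, 221, 223, 208, 221, 96, 83, 77]
267 [89, 96, 101, 108, 255, 255, 255, 255, 255, 255, 255, 255, 222, 99, 89, 76]
275 [86, 93, 100, 105, 255, 255, 255, 255, 255, 255, 255, 255, 222, 97, 90, 87]
283 [87, 89, 95, 100, 107, 112, 110, 114, 113, 112, 108, 134, 110, 93, 88, 85]
291 [81, 87, 91, 97, 102, 104, 105, 107, 107, 105, 104, 101, 97, 91, 87, 80]
```

Call:
drive_tool --pt "0.009 0.003 0.08 0 0 0.013 1" --pt "0 0 0.1 0 0 0 1" --pt "0 0 0.1 0 0 0 1" --pt "0 0 0.1 0 0 0 1" --pt "0 0 0.07 0 0 0 1" --pt "0 0 0.035 0 0 0 1" --pt "0 0 0 0 0 0 1" --pt "0 0 0 0 0 0 1" --pt "0 0 0 0 0 0 1" --pt "0 0 0 0 0 0 -1" --pt "0 0 0 0 0 0 -1" --pt "0 0 0 0 0 0 -1" --pt "0 0 0 0 0 0 -1" --pt "0 0 0 0 0 0 -1" --pt "0 0 0 0 0 0 -1" --pt "0 0 0 0 0 0 -1" --grip_force 25

```text
time: 77.72
tool_pos: [0.4221, -0.1082, 0.0386]
orientation: [-0.003, 0.13, 0.991, -0.0]
ft_force: [-0.5, 1.0, 4.0]
width: 0.0637
finger_force: 25.0
```

Call:
drive_tool --pt "0 0 -0.04 0 0 0 -1" --pt "0 0 -0.08 0 0 0 -1" --pt "0 0 -0.1 0 0 0 -1" --pt "0 0 -0.1 0 0 0 -1" --pt "0 0 -0.1 0 0 0 -1" --pt "0 0 -0.1 0 0 0 -1" --pt "0 0 0 0 0 0 -1" --pt "0 0 0 0 0 0 -1"

```text
time: 78.38
tool_pos: [0.4232, -0.1085, 0.1688]
orientation: [-0.003, 0.131, 0.991, -0.0]
ft_force: [0.3, -0.2, -3.9]
width: 0.0638
finger_force: 25.0
```

Run:
```python
from h import *
fix(); go(576.2,21,160,-0.95)
```

```text
fix rot units [-0.002 -0.01   0.   ] [ 0.33  0.43 -0.2   2.14  0.15  0.59  1.34]
at [ 423.2 -108.5  168.8] az 74.98 tilt 0.3 | shift [-0.4571  0.659   0.0321] rz 2.531
```

Call:
drive_tool --pt "-0.051 0.074 0 0 0 0 -1" --pt "-0.051 0.074 0 0 0 0 -1" --pt "-0.051 0.074 0 0 0 0 -1" --pt "-0.051 0.074 0 0 0 0 -1" --pt "-0.051 0.074 0 0 0 0 -1" --pt "-0.051 0.074 0 0 0 0 -1" --pt "-0.051 0.074 0 0 0 0 -1" --pt "-0.051 0.074 0 0 0 0 -1" --pt "-0.051 0.074 0 0 0 0 -1"

```text
time: 79.13
tool_pos: [0.5758, 0.0235, 0.1644]
orientation: [-0.006, 0.13, 0.991, -0.001]
ft_force: [0.9, -0.7, -3.0]
width: 0.0636
finger_force: 25.0
```

Call:
drive_tool --pt "0 0 0 0 0 0.23 -1" --pt "0 0 0 0 0 0.23 -1" --pt "0 0 0 0 0 0.23 -1" --pt "0 0 0 0 0 0.23 -1" --pt "0 0 0 0 0 0.23 -1" --pt "0 0 0 0 0 0.23 -1" --pt "0 0 0 0 0 0.23 -1" --pt "0 0 0 0 0 0.23 -1" --pt "0 0 0 0 0 0.23 -1" --pt "0 0 0 0 0 0.23 -1" --pt "0 0 0 0 0 0.231 -1" --pt "0 0 0 0 0 0 -1" --pt "0 0 0 0 0 0 -1" --pt "0 0 0 0 0 0 -1" --pt "0 0 0 0 0 0 -1"

```text
time: 80.38
tool_pos: [0.5763, 0.0228, 0.1665]
orientation: [-0.003, 0.712, 0.702, -0.003]
ft_force: [0.1, 0.3, -2.2]
width: 0.0637
finger_force: 25.0
```

Run:
```python
from h import *
fix(); go(576.2,22.9,61,-0.97)
```

```text
fix rot units [-0.016 -0.001  0.   ] [-0.22  0.61  0.2   1.78 -0.16  0.78  0.05]
at [576.3  22.8 166.5] az -0.81 tilt 0.49 | shift [4.000e-04 3.200e-03 4.221e-01] rz 0.005
```

Call:
drive_tool --pt "0 0.001 0.06 -0.014 0.009 0.005 -1" --pt "0 0 0.1 0 0 0 -1" --pt "0 0 0.1 0 0 0 -1" --pt "0 0 0.08 0 0 0 -1" --pt "0 0 0.05 0 0 0 -1" --pt "0 0 0.025 0 0 0 -1" --pt "0 0 0 0 0 0 -1" --pt "0 0 0 0 0 0 -1" --pt "0 0 0 0 0 0 -1" --pt "0 0 0 0 0 0 -1"

```text
time: 81.22
tool_pos: [0.5778, 0.0233, 0.0647]
orientation: [-0.001, 0.714, 0.7, 0.003]
ft_force: [-0.3, 0.7, -2.3]
width: 0.064
finger_force: 25.0
```

Run:
```python
from h import *
fix(); go(576.2,22.9,59,-0.97); print(arm.get_obs()["ft_force"])
```

```text
fix rot units [ 0.004 -0.01   0.   ] [-0.18  0.75  0.15  1.86 -0.21  0.55  0.09]
at [577.8  23.3  64.7] az -1.07 tilt 0.33 | shift [-0.0017 -0.0065  0.0226] rz -0.003
[-0.33709541  0.66037609 -2.27705754]
```

Lower the last few mm, correcting x, then release.

Call:
drive_tool --pt "-0.001 -0.0065 0.012 0 0 0 -1" --pt "0 0 0.008 0 0 0 -1" --pt "0 0 0 0 0 0 -1" --pt "0 0 0 0 0 0 -1" --pt "0 0 0 0 0 0 -1" --pt "0 0 0 0 0 0 -1"

```text
time: 81.72
tool_pos: [0.5753, 0.0231, 0.0587]
orientation: [-0.002, 0.714, 0.7, 0.002]
ft_force: [0.1, -0.2, -1.8]
width: 0.0638
finger_force: 25.0
```

Run:
```python
from h import *
fix(); go(576.2,22.9,59,-0.97); print(arm.get_obs()["ft_force"])
```

```text
fix rot units [ 0.   -0.01  0.  ] [-0.18  0.76  0.15  1.86 -0.21  0.54  0.09]
at [575.3  23.1  58.7] az -1.08 tilt 0.3 | shift [-0.0007  0.0036 -0.0013] rz -0.004
[ 0.07088145 -0.15503419 -1.84136505]
```

Call:
drive_tool --pt "0 0.0036 0.002 0 0 0 -1" --pt "0 0 0 0 0 0 -1" --pt "0 0 0 0 0 0 -1" --pt "0 0 0 0 0 0 0.7" --pt "0 0 0 0 0 0 0.7" --pt "0 0 0 0 0 0 0.7" --pt "0 0 0 0 0 0 0.7" --pt "0 0 -0.05 0 0 0 0.7" --pt "0 0 -0.1 0 0 0 0.7" --pt "0 0 -0.12 0 0 0 0.3" --pt "0 0 -0.1 0 -0.01 0 -0.1" --pt "0.08 0.005 0 0 0 0 -0.1" --pt "0.09 0.004 0 0 0 0 -0.1" --pt "0.1 0 0 0 0 0 -0.1" --pt "0.082 0 0 0 0 0 -0.1" --pt "0 0 0 0 0 0 -0.1" --pt "0 0 0 0 0 0 -0.1" --pt "0 0 0 0 0 0 -0.1"

```text
time: 83.22
tool_pos: [0.5801, 0.1093, 0.1505]
orientation: [0.0, 0.714, 0.7, -0.0]
ft_force: [0.3, -0.7, 0.1]
width: 0.0421
finger_force: 0.0
```

Run:
```python
from h import *
fix(); go(577.7,111.4,68,-0.97)
t=snap("top","t40.png"); h=cv2.cvtColor(t["img"],cv2.COLOR_BGR2HSV); x,y=proj(t,(.5762,.0229,.066)).astype(int)
mrect(t,(h[...,1]<30)&(h[...,2]>215),(x-25,y-25,x+25,y+25),.066,"block top")
```

```text
fix rot units [0.    0.002 0.   ] [-0.37  0.64  0.21  1.77 -0.18  0.75 -0.09]
at [580.1 109.3 150.5] az -1.12 tilt 0.07 | shift [ 0.0085 -0.0097  0.3298] rz -0.005
block top px [295. 230.] [574.1  18.9] [59.6 65.8] 87.7
```

Call:
drive_tool --pt "0.0085 -0.0097 0.06 0 0 -0.005 -0.1" --pt "0 0 0.09 0 0 0 -0.1" --pt "0 0 0.09 0 0 0 -0.1" --pt "0 0 0.06 0 0 0 -0.1" --pt "0 0 0.03 0 0 0 -0.1" --pt "0 0 0 0 0 0 -0.1" --pt "0 0 0 0 0 0 -0.1" --pt "0 0 0 0 0 0 -0.1" --pt "0 0 0 0 0 0 -1" --pt "0 0 0 0 0 0 -1" --pt "0 0 0 0 0 0 -1" --pt "0 0 0 0 0 0 -1" --pt "0 0 0 0 0 0 -1" --pt "0 0 0 0 0 0 -1" --pt "0 0 0 0 0 0 -1" --grip_force 20

```text
time: 84.52
tool_pos: [0.5777, 0.1129, 0.0685]
orientation: [0.0, 0.713, 0.701, 0.0]
ft_force: [-1.4, 0.7, 4.9]
width: 0.0175
finger_force: 20.0
```

Call:
drive_tool --pt "-0.01 0 0 0 0 0 -1" --pt "-0.02 0 0 0 0 0 -1" --pt "-0.02 0 0 0 0 0 -1" --pt "-0.02 0 0 0 0 0 -1" --pt "-0.02 0 0 0 0 0 -1" --pt "-0.02 0 0 0 0 0 -1" --pt "-0.02 0 0 0 0 0 -1" --pt "-0.01 0 0 0 0 0 -1" --pt "0 0 0 0 0 0 -1" --pt "0 0 0 0 0 0 -1" --pt "0 0 0 0 0 0 -1"

```text
time: 85.43
tool_pos: [0.5771, 0.0784, 0.0685]
orientation: [-0.0, 0.713, 0.701, 0.0]
ft_force: [-1.4, 0.9, 5.9]
width: 0.0175
finger_force: 20.0
```

Call:
drive_tool --pt "-0.01 0 0 0 0 0 -1" --pt "-0.012 0 0 0 0 0 -1" --pt "-0.012 0 0 0 0 0 -1" --pt "0 0 0 0 0 0 -1" --pt "0 0 0 0 0 0 -1"

```text
time: 85.85
tool_pos: [0.5769, 0.0706, 0.0685]
orientation: [-0.001, 0.713, 0.702, 0.001]
ft_force: [-1.4, 3.0, 4.7]
width: 0.0178
finger_force: 20.0
```

Call:
drive_tool --pt "-0.006 0 0 0 0 0 -1" --pt "-0.006 0 0 0 0 0 -1" --pt "0 0 0 0 0 0 -1" --pt "0 0 0 0 0 0 -1" --pt "0 0 0 0 0 0 -1"

```text
time: 86.27
tool_pos: [0.5768, 0.0688, 0.0685]
orientation: [-0.001, 0.712, 0.702, 0.001]
ft_force: [-1.6, 4.4, 6.2]
width: 0.0176
finger_force: 20.0
```

Call:
drive_tool --pt "-0.008 0 0 0 0 0 -1" --pt "0 0 0 0 0 0 -1" --pt "0 0 0 0 0 0 -1" --pt "0 0 0 0 0 0 -1" --pt "0 0 0 0 0 0 -1" --pt "0 0 0 0 0 0 -1"

```text
time: 86.77
tool_pos: [0.5769, 0.0687, 0.0685]
orientation: [-0.002, 0.712, 0.702, 0.002]
ft_force: [-1.6, 7.5, 5.8]
width: 0.018
finger_force: 20.0
```

Call:
drive_tool --pt "-0.006 0 0 0 0 0 -1" --pt "0 0 0 0 0 0 -1" --pt "0 0 0 0 0 0 -1" --pt "0 0 0 0 0 0 -1" --pt "0 0 0 0 0 0 -1" --pt "0 0 0 0 0 0 -1"

```text
time: 87.27
tool_pos: [0.5768, 0.0686, 0.0685]
orientation: [-0.002, 0.712, 0.702, 0.002]
ft_force: [-1.3, 10.3, 5.1]
width: 0.018
finger_force: 20.0
```

Call:
drive_tool --pt "0.01 0 0 0 0 0 -1" --pt "0 0 0 0 0 0 -0.2" --pt "0 0 0 0 0 0 -0.2" --pt "0 0 0 0 0 0 -0.2" --pt "0 0 0 0 0 0 -0.2" --pt "0 0 -0.05 0 0 0 -0.2" --pt "0 0 -0.12 0 0 0 -0.2" --pt "0 0 -0.12 0 0 0 -0.2" --pt "0 0 -0.14 0 0 0 -0.2" --pt "0 0 -0.14 0 0 0 -0.2" --pt "0 0 -0.14 0 0 0 -0.2" --pt "-0.1 0 0 0 0 0 -0.2" --pt "-0.12 0 0 0 0 0 -0.2" --pt "-0.12 0 0 0 0 0 -0.2" --pt "-0.12 0 0 0 0 0 -0.2" --pt "0 0 0 0 0 0 -0.2" --pt "0 0 0 0 0 0 -0.2" --pt "0 0 0 0 0 0 -0.2" --pt "0 0 0 0 0 0 -0.2"

```text
time: 88.85
tool_pos: [0.5751, -0.0482, 0.2453]
orientation: [-0.0, 0.712, 0.702, 0.0]
ft_force: [-0.3, -0.1, -0.2]
width: 0.0369
finger_force: 0.0
```

Run:
```python
from h import *
go(); w=snap("wrist","f_w.png"); s=snap("scene","f_s.png"); t=snap("top","f_t.png")
I=w["img"]; p=proj(w,(.576,.02,.05)).astype(int); print(p)
y0=max(p[1]-110,0); x0=max(p[0]-140,0)
A=cv2.resize(I[y0:y0+220,x0:x0+280],(560,440),interpolation=cv2.INTER_CUBIC)
B=cv2.resize(t["img"][195:245,395:455],(240,200),interpolation=cv2.INTER_CUBIC)
C=cv2.resize(s["img"][205:265,185:257],(240,200),interpolation=cv2.INTER_CUBIC)
D=cv2.resize(s["img"][260:320,470:545],(240,190),interpolation=cv2.INTER_CUBIC)
o=np.zeros((590,800,3),np.uint8); o[:440,:560]=A; o[:200,560:]=B;o[200:400,560:]=C;o[400:590,560:]=D
cv2.imwrite("pics/final.png",o)
```

```text
at [575.1 -48.2 245.3] az -0.83 tilt 0.05 | shift [0. 0. 0.] rz 0.0
[323 159]
```

View pics/final.png

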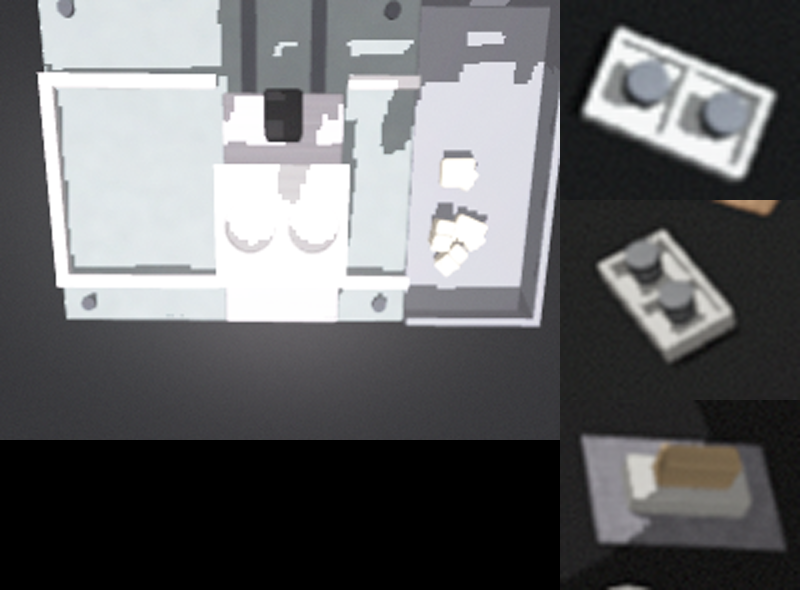

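The final view shows the block square between the jaws with both large wells up, at (250,235) and (313,235), and centred under the post at x 283. The chips are in the trough, both caps stand upright in the tray, and the scraper is on the middle of its pad.

```bash
python3 -c "
from workcell import arm
print(arm.job_done())"
```

```text
the job is handed in; nothing more can be done
None
```

The job is handed in with every step done as asked, except that I stood the block briefly on the bare bench between mat and clamp to turn it over; no verdict came back.

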